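# Load a watch-cleaning carrier and lock it with its spring spindle

## Robot

A 6-joint arm with a two-finger parallel gripper is mounted at the origin on the work surface. World frame = base frame: x ahead of the robot, y to its left, z up, the work surface at z = 0. Lengths are in mm, angles in rad, forces in N, time in s.
With the tool pointing down it reaches from about 350 to 975 mm from the base axis. Payload 7.1 kg.
Tool frame: the origin (TCP) lies at the very end of the fingers, on their centre line; the grasp point (between the pads) lies 19 mm behind it (ctrl.tcp_to_grasp is the distance from the TCP to the grasp point, in mm); z points along the fingers, x is the direction in which the jaws open and shut, and the axes are right-handed (so a half turn about z gives the same grasp; the last joint's range is limited). The gripper opens to 88 mm and grips with 3 to 60 N. Pads are 20 mm wide; open, the fingers measure 115 mm over their backs; the gripper's body (75 mm by 178 mm) begins 61 mm behind the grasp point.
Start: joints at [-1.217, 0.423, 1.63, -0, 1.089, -0.019], TCP at [227.657, -582.046, 222.675] pointing down, gripper open.
Joint ranges: [-3, 3], [-0.9, 2.11], [0.09, 2.58], [-1.31, 4.45], [0.11, 2.69], [-2.54, 2.54]. Speed limits (rad/s): [2.39, 2.39, 3.01, 3.14, 3.14, 3.14].

## Interface

Orientations are given as a rotation vector (axis times angle).
In Python, from workcell import get_obs, viewer, ctrl, masks_of gives the robot as it stands. The module is installed in compiled form; this text tells all that it offers.
- The arm moves only by the shell command python3 -m inch 'ROWS'. ROWS is JSON, a list of rows, each an object of numbers: "tx", "ty", "tz": the shift along the tool's x, y, z in cm; "ax", "ay", "az": the turn, a rotation vector about the tool's x, y, z in degrees; "jaw": the opening, from 0 (shut) to 1 (fully open). In form: [{"tx": .., "ty": .., "tz": .., "ax": .., "ay": .., "az": .., "jaw": ..}, ...]. A call has 1 to 12 rows; each row shifts and turns the commanded pose from where the row before left it, along the tool's axes as they then stand; what a row does not reach is not made up. A row lasts 1/8 s, in which the tool goes at most 62.5 mm and 10.7 degrees, less where a joint would pass 70% of its speed; a pose out of reach is approached as far as the arm can. A call is refused whole if a number of a shift passes 6.25 or a number of a turn 10.7, either way. A call with a gripper value outside its range is refused whole. The fingers move at their own pace and stop on an object; the grip force is fixed at half the most. Time passes only in rows, so rows that do not move let the fingers close. It gives the time, the measured TCP pose, the force and the opening at its end, in the units of the state.
- get_obs(): the state, without advancing time (a new reading comes with each control period).
- viewer.get_image(name): name is "scene" or "top"; returns (picture, depth): 480x640x3 uint8, red, green, blue; 480x640 float32, mm along the optical axis (not along the pixel's ray), 0 where there is no reading.
- viewer.get_calibration(name): a dict with "fx", "fy", "cx", "cy" (pixels), "rvec" (rotation vector, rad) and "tvec" (3), from world to camera coordinates, as OpenCV has them. Camera axes: x right, y down, z forward; pixel columns grow to the right and rows downward; lengths in mm; the calibration is good to about 2 mm. A picture is of the moment at which its call begins. get_calibration takes no time and is no camera call.
- ctrl.close_job(): hands the job in, once; it reports no verdict.
Trained networks look in the newest picture that a camera, given by its name, has taken for a name from the list of things; names that differ only in an ending like _2 or _b are one class to them, and where a whole thing is asked for, a point or a joint stands for the part that bears it (a point fixed in the world has none). Each returns a list of dicts, best first, with "score" (0 to 1); they miss things now and then, are a little off and sometimes report something else, mostly with a low value. They report only what shows in the picture. A call takes as long as a camera call.
- masks_of(camera, thing): "pixels" (480x640 bool, what is visible of it) and "location" ([column, row] in pixels, amid what is visible of it).
The state is a dict: "t": time; "qpos": joint angles; "qvel": joint speeds; "joint_torque": joint torques, N m; "ee_pos": TCP position; "orientation": TCP orientation; "ft_force": force on the tool from outside, world axes, zero at the start; "moment": the same for the moment, N m; "width": finger opening in mm.
Only numpy, scipy, OpenCV 4.12 (cv2) and the standard library are available. Lean on these libraries where they do the work, as an engineer would, in place of code of your own. Each camera call takes 0.05 s, during which the arm holds its last target. There are 200 camera calls.

## Task

Put every parts basket from the bench mat upright into a pocket of the cleaning carrier, one to a pocket, any pocket. Then lay the blue retaining bar over them in the two forked supports, and after that lock it by compressing the brass spring spindle and fitting it between the carrier's two end cups (red plunger at the tall white plate, plain steel stub in the roofed cup), so that it is let go and held there by its own spring. Leave the watch, the hole block and the loupe where they are.

Things in the scene. Friction and masses are not known exactly. Their poses are not given: they have to be found in the camera images.
- carrier: Fixed aluminium carrier on the 2 mm thick maroon mat, base 64 x 306 x 6 mm; place and yaw vary. Origin: centre of its underside; y along the row of pockets, x across, z up. Heights given for its parts count from this underside. From -y to +y: roofed cup, fork, five pockets, fork, open cup with the white plate. Nothing on it is higher than 118 mm.
- pocket_mid (a point): Centre of the floor of the middle pocket, height 6. Five square pockets, 36 x 36 mm inside, at 40 mm pitch: carrier x 0, y -80, -40, 0, 40, 80 mm; floors at height 6, walls 3 to 4 mm thick up to height 18.
- fork_a (a point): Middle of the notch floor of the forked dark support at carrier y +112, height 50. Support 36 mm wide along x, 10 mm thick along y; notch 20 mm wide, prongs up to height 64.
- fork_b (a point): The same for the forked support at carrier y -112.
- open_cup (a point): Where the plunger's tip seats: on the inner face (carrier y +140) of the white guide plate, height 75. The plate is upright, 44 mm wide, 6 thick, up to height 118. Before it, from y 128 to 140, stands a black cup open at the top and towards -y: floor at height 70, side walls up to 88, 18 mm between them.
- roofed_cup (a point): Where the stub's tip seats: on the back wall (carrier y -140) of the black roofed cup, height 75. The cup opens towards +y only: mouth at y -130, 18 mm wide, floor at height 70, roof underside 86, roof top 92. The pins lie on the cup floors; the spindle is then straight above the bar.
- basket1: Round closed steel parts basket (3 to 5 of the five are present), 30 mm diameter, 24 mm high, with a brass knob on top, 12 mm diameter, from 24 to 40 mm height. Origin: centre of its underside, z up. About 60 g. Starts upright on the mat; grip it by the knob.
- basket2: Round closed steel parts basket (3 to 5 of the five are present), 30 mm diameter, 24 mm high, with a brass knob on top, 12 mm diameter, from 24 to 40 mm height. Origin: centre of its underside, z up. About 60 g. Starts upright on the mat; grip it by the knob.
- basket3: Round closed steel parts basket (3 to 5 of the five are present), 30 mm diameter, 24 mm high, with a brass knob on top, 12 mm diameter, from 24 to 40 mm height. Origin: centre of its underside, z up. About 60 g. Starts upright on the mat; grip it by the knob.
- basket4: Round closed steel parts basket (3 to 5 of the five are present), 30 mm diameter, 24 mm high, with a brass knob on top, 12 mm diameter, from 24 to 40 mm height. Origin: centre of its underside, z up. About 60 g. Starts upright on the mat; grip it by the knob.
- basket5: Round closed steel parts basket (3 to 5 of the five are present), 30 mm diameter, 24 mm high, with a brass knob on top, 12 mm diameter, from 24 to 40 mm height. Origin: centre of its underside, z up. About 60 g. Starts upright on the mat; grip it by the knob.
- bar: Blue square metal bar 14 x 244 x 14 mm, about 140 g, lying on the mat. Origin: centre of its underside; y along its length, z up. Placed, it lies in both forks with its underside at carrier height 50, its middle over the middle pocket within 12 mm; the baskets' knobs are then 4 mm below it.
- spindle: Spring spindle on the mat, 140 g: square brass sleeve 16 x 16 mm from y -108 to +100, gripped at the black 50 mm band in its middle. Origin on its axis (8 mm above its underside), mid-band; y along the axis towards the red plunger. Free, 288 mm long; 280 mm between the cups' back walls.
- stub_tip (a point): End of the spindle's fixed steel stub, 10 mm diameter, at spindle y -140.
- plunger_tip (a point): Round tip of the spindle's red plunger, 10 mm diameter, slippery nylon (friction about 0.12): at spindle y +148 when free, moves towards -y as it is pushed in.
- plunger (a joint): How far the plunger is pushed in (m): 0 free, 0.030 at its stop, about 0.008 when the spindle is seated. Spring: 1.2 N to start, plus 0.15 N per mm (2.4 N seated, 4.5 N at 22 mm). Pushed in 22 mm against the white plate above the cups, the spindle can be lowered past the roofed cup and then go back 14 mm into it.
- watch: Brass pocket watch, 48 mm diameter, 11 mm high, on the mat. Leave it alone.
- hole_block: Square dark steel block with holes, 60 x 60 x 18 mm, on the mat. Leave it alone.
- loupe: Black eyeglass loupe, 32 mm diameter, 23 mm high, on the mat. Leave it alone.

How it is judged (in metres and radians):
On the way, in this order (a step that is already met when the one before it is completed fails the run):
1. every basket present stands in a pocket of the carrier (x of basket1 in the frame of carrier between -0.008 and 0.008 m and y of basket1 in the frame of carrier between -0.1 and 0.1 m and z of basket1 in the frame of carrier between 0.002 and 0.011 m and angle between each of basket1, basket2, basket3, basket4, basket5's own z axis and vertical below 0.12 rad and x of basket2 in the frame of carrier between -0.008 and 0.008 m and y of basket2 in the frame of carrier between -0.1 and 0.1 m and z of basket2 in the frame of carrier between 0.002 and 0.011 m and x of basket3 in the frame of carrier between -0.008 and 0.008 m and y of basket3 in the frame of carrier between -0.1 and 0.1 m and z of basket3 in the frame of carrier between 0.002 and 0.011 m and x of basket4 in the frame of carrier between -0.008 and 0.008 m and y of basket4 in the frame of carrier between -0.1 and 0.1 m and z of basket4 in the frame of carrier between 0.002 and 0.011 m and x of basket5 in the frame of carrier between -0.008 and 0.008 m and y of basket5 in the frame of carrier between -0.1 and 0.1 m and z of basket5 in the frame of carrier between 0.002 and 0.011 m), for 0.2 s.
2. with the baskets in, the retaining bar lies in both forked supports (all of step 1 and x of bar in the frame of carrier between -0.006 and 0.006 m and y of bar in the frame of carrier between -0.012 and 0.012 m and z of bar in the frame of carrier between 0.046 and 0.054 m and angle between the y axis of bar and the y axis of carrier, either way round below 0.06 rad), for 0.2 s.
3. the spindle sits in both end cups, released (x of stub_tip in the frame of carrier between -0.007 and 0.007 m and z of stub_tip in the frame of carrier between 0.07 and 0.082 m and y of stub_tip in the frame of carrier between -0.145 and -0.1345 m and x of plunger_tip in the frame of carrier between -0.007 and 0.007 m and z of plunger_tip in the frame of carrier between 0.07 and 0.082 m and y of plunger_tip in the frame of carrier between 0.136 and 0.145 m and value of joint plunger between 0.003 and 0.014 m and contact force between the fingers and spindle below 0.1 N), for 0.2 s.
At the end, for the whole second after the job is handed in: Every basket present upright on a pocket floor (4 mm, 0.12 rad); bar in both forks (6 mm across, 12 mm along, 4 mm high, 0.06 rad); stub within 5 mm of the roofed cup's back wall, plunger in the open cup within 4 mm of the white plate, pushed in 3 to 14 mm; all at rest, let go (all of step 2 and all of step 3 and linear speed of each of basket1, basket2, basket3, basket4, basket5, bar, spindle below 0.02 m/s); the robot touches nothing.
It fails at once if the watch is moved more than 25 mm (distance of watch from where it was at the start of the episode above 0.025 m).
It fails at once if the hole block is moved more than 25 mm (distance of hole_block from where it was at the start of the episode above 0.025 m).
It fails at once if the loupe is moved more than 25 mm (distance of loupe from where it was at the start of the episode above 0.025 m).
Of basket1, basket2, basket3, basket4, basket5 only 3 to 5 are there at a start; the rules pass over those that are not, and their reading is None.
At some moment in a run one of basket1, basket2, basket3, basket4, basket5, bar may be knocked a few centimetres aside while the robot is not near it.
It also fails if it takes over 210 s, if anything falls off the work surface, if the arm or the gripper's body presses on something with over 40 N, if the wrist force passes 120 N, or if a joint passes its speed limit or range.

## Working session

There is one attempt and no reset: what is moved stays moved. The work goes in short steps, Python scripts to look and compute and a shell command to move; the robot and the scene stay as the last step left them, time stands still between calls to the robot, and variables do not carry over. Pictures are saved under pics/ and viewed, about 12 in all and at most 16, crops included, and the job is handed in when it is done.

```bash
mkdir -p pics; ls; cat > h.py <<'E'
import numpy as np, cv2
from workcell import get_obs, viewer, ctrl, masks_of
from scipy.spatial.transform import Rotation as R
def cal(n):
    c=viewer.get_calibration(n); K=np.array([[c['fx'],0,c['cx']],[0,c['fy'],c['cy']],[0,0,1.]])
    return K,R.from_rotvec(np.ravel(c['rvec'])).as_matrix(),np.ravel(c['tvec'])
def cloud(n,d):
    K,r,t=cal(n); v,u=np.mgrid[0:480,0:640]
    p=np.stack([(u-K[0,2])/K[0,0]*d,(v-K[1,2])/K[1,1]*d,d],-1)
    P=(p-t)@r; P[d<=0]=np.nan; return P
def proj(n,X):
    K,r,t=cal(n); p=(np.atleast_2d(X)@r.T+t)@K.T; return p[:,:2]/p[:,2:]
def plane(n,uv,z):
    K,r,t=cal(n); d=np.linalg.inv(K)@np.r_[uv,1]; d=d@r; o=-t@r; return o+d*(z-o[2])/d[2]
def save(f,im): cv2.imwrite('pics/'+f,im[...,::-1])
E
python3 - <<'E'
from h import *
for n in('top','scene'):
    im,d=viewer.get_image(n); save(n+'0.png',im); K,r,t=cal(n); print(n,K[0,0],-t@r, r[2]); np.savez(n+'0.npz',im=im,d=d)
o=get_obs(); print(o)
P=cloud('top',viewer.get_image('top')[1])
for th in ['carrier','basket1','bar','spindle','stub_tip','plunger_tip','watch','hole_block','loupe','pocket_mid','fork_a','open_cup','roofed_cup']:
    for m in masks_of('top',th):
        q=P[m['pixels']]; 
        print(th,round(m['score'],2),np.round(m['location']),m['pixels'].sum(),np.round(np.nanmedian(q,0)),np.round(np.nanmin(q,0)),np.round(np.nanmax(q,0)))
E
```

```text
pics
top 441.77935466571853 [ 332.19098312   -5.24237739 1177.62750776] [ 0.1967577   0.0083232  -0.98041682]
scene 615.3006627419946 [1370.99588949  602.12807932 1249.06414417] [-0.52997538 -0.38043033 -0.75789106]
{'t': 0.1, 'qpos': array([-1.21699493e+00,  4.23746664e-01,  1.63059839e+00, -2.48951977e-06,
        1.08863005e+00, -1.90191592e-02]), 'qvel': array([-0.00073914, -0.00241203, -0.00236635, -0.00066827,  0.00206203,
        0.00122843]), 'joint_torque': array([ 3.41605064e-04, -5.45613527e+01, -2.74324983e+01,  6.45590597e-02,
        1.88242370e-02, -2.17465521e-05]), 'ee_pos': array([ 227.48942731, -581.586139  ,  221.99649795]), 'orientation': array([-2.59400288e+00,  1.77079907e+00,  1.77143948e-03]), 'ft_force': array([ 0.88143657,  0.52104107, -0.36281115]), 'moment': array([ 0.05675623, -0.06144711,  0.01333685]), 'width': 87.94491519459115}
carrier 0.78 [314. 237.] 2695 [598.   0.  10.] [ 568. -154.    0.] [642. 150. 124.]
basket1 0.64 [372. 284.] 120 [ 461. -144.   27.] [ 447. -160.   10.] [ 477. -130.   46.]
basket1 0.5 [345. 295.] 88 [436. -73.  27.] [423. -86
[... 606 characters left out ...]
95. -252.   19.]
watch 0.62 [410. 201.] 257 [ 692. -250.   13.] [ 669. -273.   -1.] [ 719. -222.   19.]
watch 0.5 [422. 272.] 65 [ 487. -272.   14.] [ 478. -295.    8.] [ 495. -249.   19.]
hole_block 0.92 [219. 207.] 488 [683. 270.  19.] [648. 236.  -5.] [718. 308.  26.]
loupe 0.67 [452. 202.] 128 [ 683. -366.   24.] [ 668. -384.    3.] [ 698. -352.   32.]
pocket_mid 0.95 [319. 232.] 2766 [598.   1.  10.] [ 568. -154.   -3.] [651. 156. 124.]
fork_a 0.63 [318. 235.] 2687 [598.  -0.  10.] [ 567. -154.   -1.] [643. 156. 124.]
open_cup 0.59 [317. 234.] 2743 [598.   0.  10.] [ 568. -161.   -2.] [642. 150. 124.]
roofed_cup 0.91 [316. 234.] 2730 [598.   0.  10.] [ 569. -162.   -4.] [644. 150. 124.]
```

```bash
python3 - <<'E'
import cv2
a=cv2.imread('pics/top0.png')[160:340,120:560]; cv2.imwrite('pics/top0c.png',cv2.resize(a,(800,327),interpolation=cv2.INTER_CUBIC))
E
```

```text
(no output)
```

View pics/scene0.png

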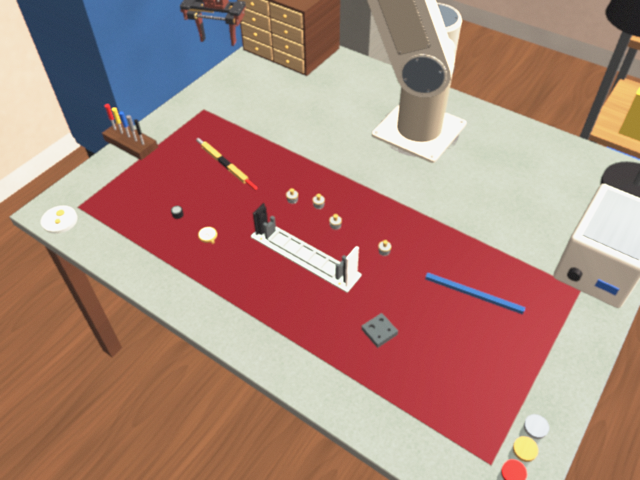

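View pics/top0c.png

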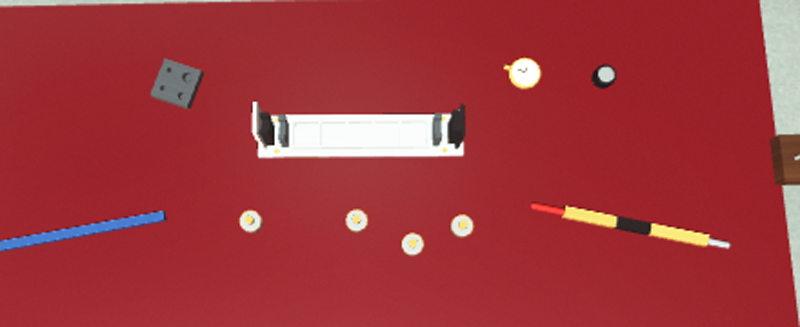

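Four baskets are present, and the carrier sits near (600, 0) with its white plate at +y. I'll get precise poses with a silhouette fit.

```bash
cat > fit.py <<'E'
from h import *
from scipy.optimize import minimize
def box(x0,x1,y0,y1,z0,z1): return np.array([[x,y,z] for x in(x0,x1) for y in(y0,y1) for z in(z0,z1)],float)
def cyl(r,z0,z1,n=24):
    a=np.arange(n)*2*np.pi/n; c=np.c_[r*np.cos(a),r*np.sin(a)]
    return np.vstack([np.c_[c,np.full(n,z0)],np.c_[c,np.full(n,z1)]])
def ycyl(r,y0,y1): q=cyl(r,y0,y1); return q[:,[0,2,1]]
M=dict(carrier=[box(-32,32,-153,153,0,6),box(-22,22,140,146,0,118)]+[box(-18,18,y-5,y+5,0,50) for y in(-112,112)]+[box(s*10,s*18,y-5,y+5,50,64) for y in(-112,112) for s in(-1,1)],
 basket=[cyl(15,0,24),cyl(6,24,40)], bar=[box(-7,7,-122,122,0,14)], spindle=[box(-8,8,-108,100,-8,8),ycyl(5,-140,-108)])
SS=4
def sil(n,parts,p,roi,z):
    x,y,w=p; c,s=np.cos(w),np.sin(w); T=np.array([[c,-s,0],[s,c,0],[0,0,1]])
    u0,v0,u1,v1=roi; im=np.zeros(((v1-v0)*SS,(u1-u0)*SS),np.uint8)
    for q in parts:
        uv=(proj(n,q@T.T+[x,y,z])-[u0,v0]+.5)*SS-.5
        h=cv2.convexHull(uv.astype(np.float32)); cv2.fillConvexPoly(im,np.round(h*16).astype(np.int32),255,shift=4)
    return cv2.resize(im,(u1-u0,v1-v0),interpolation=cv2.INTER_AREA)/255.
def fg(im,lo=1.35,hi=2.2):
    f=im.astype(float)+4; r=f[...,0]/f[...,1]; return np.clip((hi-r)/(hi-lo),0,1)
def fit(kind,ims,p0,z=2.,pad=14,yaw=True,extra=None):
    parts=M[kind]; rois={}
    for n in ims:
        uv=np.vstack([proj(n,np.vstack(parts)@R.from_euler('z',p0[2]).as_matrix().T+[p0[0],p0[1],z])])
        a=np.floor(uv.min(0)).astype(int)-pad//2; b=np.ceil(uv.max(0)).astype(int)+pad//2; rois[n]=(*np.maximum(a,0),*np.minimum(b,[640,480]))
    def cost(p):
        q=[p[0]*1,p[1]*1,p[2]/100 if yaw else p0[2]]; e=0
        for n,im in ims.items():
            u0,v0,u1,v1=rois[n]; e+=np.abs(sil(n,parts,q,rois[n],z)-fg(im)[v0:v1,u0:u1]).sum()
        return e
    x0=np.array([p0[0],p0[1],p0[2]*100]); best=None
    for k in range(2):
        d=[6,2][k]; S=np.vstack([x0]+[x0+np.eye(3)[i]*d for i in range(3)])
        r=minimize(cost,x0,method='Nelder-Mead',options=dict(initial_simplex=S,xatol=.02,fatol=.05)); x0=r.x
    return np.array([x0[0],x0[1],x0[2]/100 if yaw else p0[2]]),r.fun
E
python3 - <<'E'
from fit import *
ims={n:np.load(n+'0.npz')['im'] for n in('top','scene')}
C=dict(carrier=[(600,0,0)],basket=[(461,-144,0),(436,-73,0),(472,157,0),(470,5,0)],bar=[(464,412,-.2)],spindle=[(460,-393,-.24)])
for k,l in C.items():
    for p in l:
        for s in(['top'],['scene'],['top','scene']):
            q,f=fit(k,{n:ims[n] for n in s},p,z=10 if k=='spindle' else 2,yaw=k!='basket'); print(k,s,np.round(q,3),round(f,1))
E
```

```text
carrier ['top'] [ 6.01269e+02 -2.09000e+00 -1.30000e-02] 73.2
carrier ['scene'] [ 6.01807e+02 -5.54000e-01 -1.00000e-02] 513.8Traceback (most recent call last):
  File "<stdin>", line 7, in <module>
  File "fit.py", line 33, in fit
    r=minimize(cost,x0,method='Nelder-Mead',options=dict(initial_simplex=S,xatol=.02,fatol=.05)); x0=r.x
    res = _minimize_neldermead(fun, x0, args, callback, bounds=bounds,
                               **options)
    fxr = func(xr)
    fx = function(np.copy(x), *(wrapper_args + args))
  File "fit.py", line 28, in cost
    u0,v0,u1,v1=rois[n]; e+=np.abs(sil(n,parts,q,rois[n],z)-fg(im)[v0:v1,u0:u1]).sum()
                                   ~~~^^^^^^^^^^^^^^^^^^^^^
  File "fit.py", line 15, in sil
    uv=(proj(n,q@T.T+[x,y,z])-[u0,v0]+.5)*SS-.5
        ~~~~^^^^^^^^^^^^^^^^^
  File "h.py", line 12, in proj
    K,r,t=cal(n); p=(np.atleast_2d(X)@r.T+t)@K.T; return p[:,:2]/p[:,2:]
          ~~~^^^
  File "h.py", line 5, in cal
    c=viewer.get_calibration(n); K=np.array([[c['fx'],0,c['cx']],[0,c['fy'],c['cy']],[0,0,1.]])
ValueError: time passes only in moves, steps and waits
```

```bash
python3 - <<'E'
s=open('h.py').read()
s=s.replace("def cal(n):","import functools\n@functools.cache\ndef cal(n):"); open('h.py','w').write(s)
s=open('fit.py').read()
s=s.replace("box(-22,22,140,146,0,118)]","box(-22,22,140,146,0,118),box(-12,12,-144,-130,0,92),box(-12,12,128,140,0,88)]"); open('fit.py','w').write(s)
E
cat > all.py <<'E'
from fit import *
ims={n:np.load(n+'0.npz')['im'] for n in('top','scene')}
C=dict(carrier=[(600,0,0)],basket=[(461,-144,0),(436,-73,0),(472,157,0),(470,5,0)],bar=[(464,412,-.2)],spindle=[(460,-393,-.24)])
for k,l in C.items():
    for p in l:
        for s in(['top'],['scene'],['top','scene']):
            q,f=fit(k,{n:ims[n] for n in s},p,z=10 if k=='spindle' else 2,yaw=k!='basket'); print(k,s,np.round(q,3),round(f,1))
        if k=='carrier':
            o=[]
            for n in ims:
                uv=proj(n,[[q[0],q[1],60]])[0].astype(int); w,h=(70,35) if n=='top' else (80,60)
                roi=(uv[0]-w,uv[1]-h,uv[0]+w,uv[1]+h); m=sil(n,M[k],q,roi,2.); c=ims[n][roi[1]:roi[3],roi[0]:roi[2]]
                c=cv2.resize(c,None,fx=5,fy=5); mm=cv2.resize(m,None,fx=5,fy=5); cs,_=cv2.findContours((mm>.5).astype(np.uint8),0,1); c=np.ascontiguousarray(c); cv2.drawContours(c,cs,-1,(0,255,0),1); save('car_'+n+'.png',c)
E
python3 all.py
```

```text
carrier ['top'] [ 6.01499e+02 -2.09800e+00 -1.10000e-02] 63.3
carrier ['scene'] [ 6.02451e+02 -5.84000e-01 -8.00000e-03] 538.5
carrier ['top', 'scene'] [ 6.01549e+02 -1.62100e+00 -1.00000e-02] 621.9
basket ['top'] [ 462.094 -146.882    0.   ] 6.9
basket ['scene'] [ 460.765 -146.11     0.   ] 14.0
basket ['top', 'scene'] [ 461.342 -146.238    0.   ] 25.9
basket ['top'] [436.738 -74.299   0.   ] 6.4
basket ['scene'] [435.735 -74.166   0.   ] 13.5
basket ['top', 'scene'] [436.4  -74.47   0.  ] 22.5
basket ['top'] [474.122 160.146   0.   ] 6.9
basket ['scene'] [472.844 158.719   0.   ] 14.0
basket ['top', 'scene'] [473.505 159.027   0.   ] 25.3
basket ['top'] [472.414   5.943   0.   ] 7.7
basket ['scene'] [470.876   5.735   0.   ] 18.4
basket ['top', 'scene'] [471.839   5.586   0.   ] 30.9
bar ['top'] [4.64986e+02 4.07410e+02 1.69000e-01] 41.4
bar ['scene'] [4.65299e+02 4.07915e+02 1.69000e-01] 176.2
bar ['top', 'scene'] [4.65004e+02 4.07838e+02 1.71000e-01] 220.8
spindle ['top'] [ 4.59459e+02 -3.94425e+02 -2.22000e-01] 49.6
spindle ['scene'] [ 4.58205e+02 -3.94414e+02 -2.25000e-01] 62.4
spindle ['top', 'scene'] [ 4.59107e+02 -3.93506e+02 -2.24000e-01] 132.6
```

```bash
python3 - <<'E'
import cv2,numpy as np
a=cv2.imread('pics/car_top.png');b=cv2.imread('pics/car_scene.png')
a=cv2.resize(a,(640,320));b=cv2.resize(b,(640,480))[:, :]; b=b[60:340]
print(a.shape); cv2.imwrite('pics/car.png',np.vstack([a,b]))
E
```

```text
(320, 640, 3)
```

View pics/car.png

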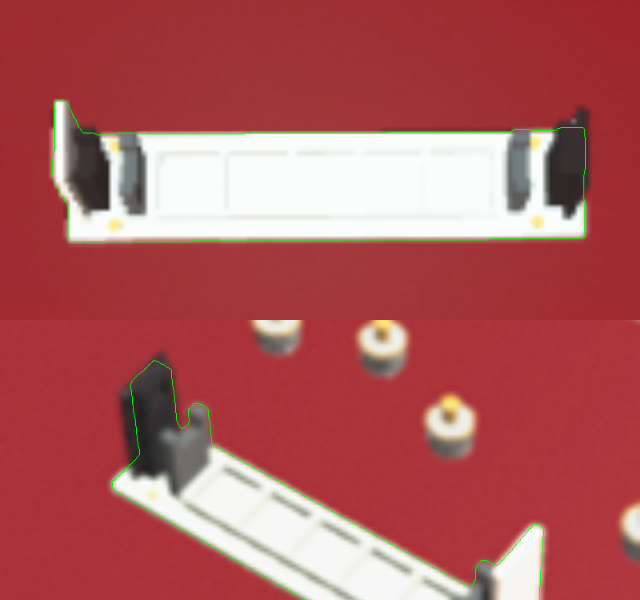

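```bash
cat > go.py <<'E'
import sys
from h import *
# usage: go.py x y z [yaw_deg of tool x] -> shifts in cm along present tool axes and turn az
o=get_obs(); r=R.from_rotvec(o['orientation']); m=r.as_matrix(); p=o['ee_pos']
print('t',round(o['t'],2),'p',np.round(p,1),'yaw',round(np.degrees(np.arctan2(m[1,0],m[0,0])),2),'tilt',np.round(m[:2,2],3),'w',round(o['width'],1),'F',np.round(o['ft_force'],1))
if len(sys.argv)>3:
    g=np.array([float(a) for a in sys.argv[1:4]]); print('cm',np.round(m.T@(g-p)/10,2))
if len(sys.argv)>4:
    d=(float(sys.argv[4])-np.degrees(np.arctan2(m[1,0],m[0,0])))
    print('az',round(-d,2))
E
python3 -m inch '[{"az":-9.7,"jaw":0.45},{"az":-9.7},{"az":-9.7},{"az":-9.7},{"az":-9.7},{"az":-9.7},{"az":-9.8},{"jaw":0.45}]'; python3 go.py 461.5 -146.3 60 -0.57
```

```text
t 0.8 p [ 227.6 -582.   222.7] yaw -68.64 tilt [-0.  0.] w 88.0 F [-1.2 -0.   0.5]
cm [-32.06 -37.65  16.27]
az -68.07$[0]: bad value
```

```bash
python3 -m inch '[{"tx":0,"ty":0,"tz":0,"ax":0,"ay":0,"az":-9.7,"jaw":0.45},{"tx":0,"ty":0,"tz":0,"ax":0,"ay":0,"az":-9.7,"jaw":0.45},{"tx":0,"ty":0,"tz":0,"ax":0,"ay":0,"az":-9.7,"jaw":0.45},{"tx":0,"ty":0,"tz":0,"ax":0,"ay":0,"az":-9.7,"jaw":0.45},{"tx":0,"ty":0,"tz":0,"ax":0,"ay":0,"az":-9.7,"jaw":0.45},{"tx":0,"ty":0,"tz":0,"ax":0,"ay":0,"az":-9.7,"jaw":0.45},{"tx":0,"ty":0,"tz":0,"ax":0,"ay":0,"az":-9.8,"jaw":0.45}]'; python3 go.py 461.5 -146.3 60 -0.57
```

```text
t: 1.68
ee_pos: [227.7, -582.1, 222.7]
orientation: [3.142, -0.009, 0.0]
ft_force: [0.4, 0.6, 0.4]
width: 39.8
t 1.68 p [ 227.7 -582.1  222.7] yaw -0.32 tilt [ 0. -0.] w 39.8 F [0.4 0.6 0.4]
cm [ 23.14 -43.71  16.27]
az 0.25
```

```bash
python3 -m inch '[{"tx":2.9,"ty":-5.46,"tz":1,"ax":0,"ay":0,"az":0.25,"jaw":0.45},{"tx":2.9,"ty":-5.46,"tz":2,"ax":0,"ay":0,"az":0,"jaw":0.45},{"tx":2.9,"ty":-5.46,"tz":2,"ax":0,"ay":0,"az":0,"jaw":0.45},{"tx":2.9,"ty":-5.46,"tz":2,"ax":0,"ay":0,"az":0,"jaw":0.45},{"tx":2.9,"ty":-5.46,"tz":2,"ax":0,"ay":0,"az":0,"jaw":0.45},{"tx":2.9,"ty":-5.46,"tz":2.3,"ax":0,"ay":0,"az":0,"jaw":0.45},{"tx":2.9,"ty":-5.46,"tz":2.5,"ax":0,"ay":0,"az":0,"jaw":0.45},{"tx":2.84,"ty":-5.46,"tz":2.5,"ax":0,"ay":0,"az":0,"jaw":0.45},{"tx":0,"ty":0,"tz":0,"ax":0,"ay":0,"az":0,"jaw":0.45}]'; python3 go.py 461.5 -146.3 29 -0.57
```

```text
t: 2.8
ee_pos: [456.4, -163.2, 65.7]
orientation: [-3.141, 0.016, 0.003]
ft_force: [0.1, -0.7, -0.2]
width: 39.6
t 2.8 p [ 456.4 -163.2   65.7] yaw -0.57 tilt [-0.002  0.001] w 39.6 F [ 0.1 -0.7 -0.2]
cm [ 0.5  -1.69  3.67]
az -0.0
```

```bash
python3 -m inch '[{"tx":0,"ty":0,"tz":0,"ax":0,"ay":0,"az":0,"jaw":0.45}]'; python3 go.py 461.5 -146.3 29 -0.57; python3 - <<'E'
from fit import *
im,d=viewer.get_image('scene'); np.savez('s1.npz',im=im,d=d)
uv=proj('scene',[[461,-146,40]])[0].astype(int); c=im[uv[1]-60:uv[1]+40,uv[0]-70:uv[0]+70]; save('a1.png',cv2.resize(c,None,fx=5,fy=5,interpolation=cv2.INTER_CUBIC)); print(uv)
p=get_obs()['ee_pos']; print((proj('scene',[p])[0]-uv+[70,60])*5)
E
```

```text
t: 2.92
ee_pos: [455.9, -166.7, 67.1]
orientation: [3.141, -0.023, 0.0]
ft_force: [-0.4, -0.0, 0.8]
width: 39.6
t 2.92 p [ 455.9 -166.7   67.1] yaw -0.83 tilt [ 0. -0.] w 39.6 F [-0.4 -0.   0.8]
cm [ 0.53 -2.05  3.81]
az -0.26
[291 189]
[324.48978192 246.90190115]
```

View pics/a1.png

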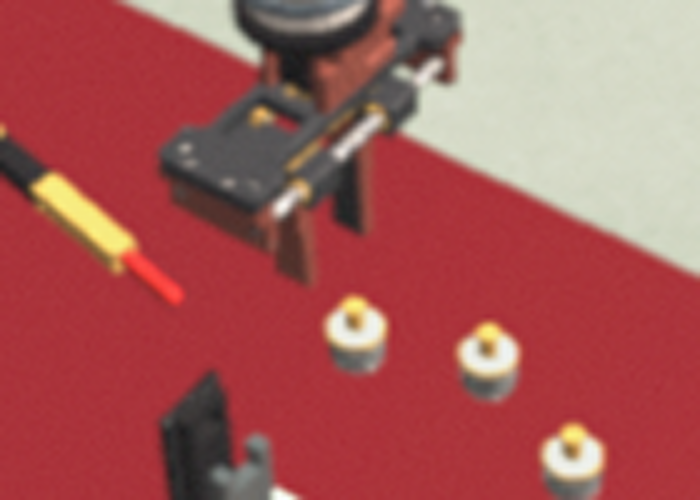

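```bash
python3 -m inch '[{"tx":0.27,"ty":-1.03,"tz":0,"ax":0,"ay":0,"az":-0.26,"jaw":0.45},{"tx":0.26,"ty":-1.02,"tz":0,"ax":0,"ay":0,"az":0,"jaw":0.45},{"tx":0,"ty":0,"tz":2,"ax":0,"ay":0,"az":0,"jaw":0.45},{"tx":0,"ty":0,"tz":1.8,"ax":0,"ay":0,"az":0,"jaw":0.45},{"tx":0,"ty":0,"tz":0,"ax":0,"ay":0,"az":0,"jaw":0.0},{"tx":0,"ty":0,"tz":0,"ax":0,"ay":0,"az":0,"jaw":0.0},{"tx":0,"ty":0,"tz":0,"ax":0,"ay":0,"az":0,"jaw":0.0},{"tx":0,"ty":0,"tz":0,"ax":0,"ay":0,"az":0,"jaw":0.0}]'; python3 go.py 461.5 -146.3 29 -0.57
python3 - <<'E'
from fit import *
im,d=viewer.get_image('scene')
uv=proj('scene',[[461,-146,40]])[0].astype(int); c=im[uv[1]-50:uv[1]+30,uv[0]-50:uv[0]+60]; save('a2.png',cv2.resize(c,None,fx=5,fy=5,interpolation=cv2.INTER_CUBIC))
E
```

```text
t: 3.98
ee_pos: [461.7, -146.3, 29.6]
orientation: [3.141, -0.017, 0.002]
ft_force: [-1.2, 0.1, 1.8]
width: 11.2
t 3.98 p [ 461.7 -146.3   29.6] yaw -0.64 tilt [ 0.001 -0.   ] w 11.2 F [-1.2  0.1  1.8]
cm [-0.02  0.    0.06]
az -0.07
```

View pics/a2.png

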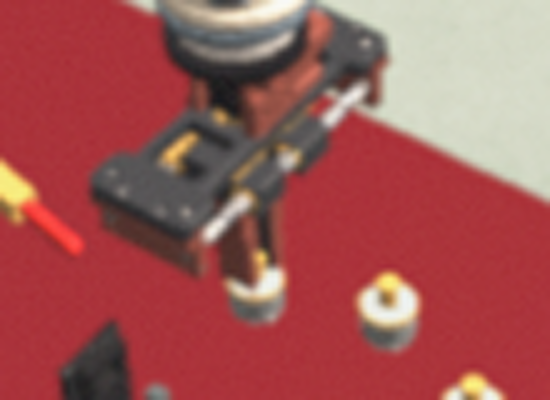

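```bash
python3 -m inch '[{"tx":0,"ty":0,"tz":-3.5,"ax":0,"ay":0,"az":0,"jaw":0.0},{"tx":0,"ty":0,"tz":-3.5,"ax":0,"ay":0,"az":0,"jaw":0.0},{"tx":3.46,"ty":-1.65,"tz":0,"ax":0,"ay":0,"az":0,"jaw":0.0},{"tx":3.46,"ty":-1.65,"tz":0,"ax":0,"ay":0,"az":0,"jaw":0.0},{"tx":3.46,"ty":-1.65,"tz":0,"ax":0,"ay":0,"az":0,"jaw":0.0},{"tx":3.46,"ty":-1.65,"tz":0,"ax":0,"ay":0,"az":0,"jaw":0.0},{"tx":0,"ty":0,"tz":0,"ax":0,"ay":0,"az":0,"jaw":0.0},{"tx":0,"ty":0,"tz":0,"ax":0,"ay":0,"az":0,"jaw":0.0}]'; python3 go.py 600.8 -81.6 36 -0.57
python3 - <<'E'
from fit import *
im,d=viewer.get_image('scene'); im2,_=viewer.get_image('top'); np.savez('s2.npz',im=im,im2=im2)
p=get_obs()['ee_pos']; print(fit('basket',{'scene':im},(p[0],p[1],0),z=p[2]-27.6,yaw=False,pad=4))
uv=proj('scene',[p])[0].astype(int); c=im[uv[1]-40:uv[1]+60,uv[0]-65:uv[0]+65]
c=cv2.resize(c,None,fx=5,fy=5,interpolation=cv2.INTER_CUBIC); save('a3.png',c)
E
```

```text
t: 5.03
ee_pos: [599.3, -81.6, 98.6]
orientation: [-3.141, 0.017, 0.003]
ft_force: [0.0, 0.4, -0.8]
width: 10.8
t 5.03 p [599.3 -81.6  98.6] yaw -0.61 tilt [-0.002  0.   ] w 10.8 F [ 0.   0.4 -0.8]
cm [ 0.16 -0.    6.26]
az -0.04
(array([607.93620249, -79.91667251,   0.        ]), np.float64(125.42858875489124))
```

View pics/a3.png

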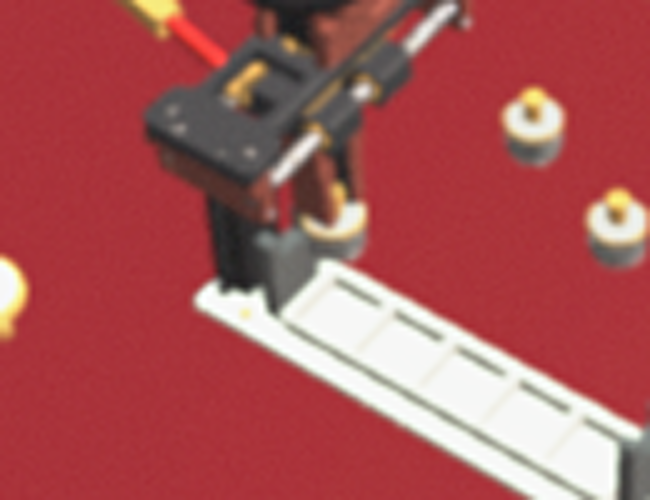

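```bash
python3 -m inch '[{"tx":0.15,"ty":0,"tz":0,"ax":0,"ay":0,"az":0,"jaw":0.0},{"tx":0,"ty":0,"tz":2.5,"ax":0,"ay":0,"az":0,"jaw":0.0},{"tx":0,"ty":0,"tz":2,"ax":0,"ay":0,"az":0,"jaw":0.0},{"tx":0,"ty":0,"tz":1.1,"ax":0,"ay":0,"az":0,"jaw":0.0},{"tx":0,"ty":0,"tz":0.5,"ax":0,"ay":0,"az":0,"jaw":0.0},{"tx":0,"ty":0,"tz":0,"ax":0,"ay":0,"az":0,"jaw":0.0}]'; python3 go.py 600.8 -81.6 36 -0.57
```

```text
t: 5.88
ee_pos: [602.0, -81.7, 37.9]
orientation: [-3.142, 0.017, 0.0]
ft_force: [-0.7, 1.2, -0.9]
width: 11.1
t 5.88 p [602.  -81.7  37.9] yaw -0.63 tilt [-0.  0.] w 11.1 F [-0.7  1.2 -0.9]
cm [-0.12 -0.01  0.19]
az -0.06
```

```bash
python3 -m inch '[{"tx":-0.05,"ty":0,"tz":0.2,"ax":0,"ay":0,"az":0,"jaw":0.0},{"tx":0,"ty":0,"tz":0,"ax":0,"ay":0,"az":0,"jaw":0.0},{"tx":0,"ty":0,"tz":0,"ax":0,"ay":0,"az":0,"jaw":0.35},{"tx":0,"ty":0,"tz":0,"ax":0,"ay":0,"az":0,"jaw":0.35},{"tx":0,"ty":0,"tz":-2,"ax":0,"ay":0,"az":0,"jaw":0.35},{"tx":0,"ty":0,"tz":-4,"ax":0,"ay":0,"az":0,"jaw":0.45},{"tx":-5,"ty":0,"tz":0,"ax":0,"ay":0,"az":0,"jaw":0.45},{"tx":-5.5,"ty":0,"tz":0,"ax":0,"ay":0,"az":0,"jaw":0.45},{"tx":-5.5,"ty":0,"tz":0,"ax":0,"ay":0,"az":0,"jaw":0.45},{"tx":0,"ty":0,"tz":0,"ax":0,"ay":0,"az":0,"jaw":0.45}]'
cat > look.py <<'E'
from fit import *
ims={n:viewer.get_image(n)[0] for n in('top','scene')}
np.savez('last.npz',**ims)
def rowfind(z,roi_xy):  # knob blobs: gold colour
    pass
for n,im in ims.items():
    hsv=cv2.cvtColor(im,cv2.COLOR_RGB2HSV); g=cv2.inRange(hsv,(12,70,110),(32,255,255))
    k,l,s,c=cv2.connectedComponentsWithStats(g)
    for i in range(1,k):
        if 3<=s[i,4]<=60:
            a=plane(n,c[i],36); b=plane(n,c[i],42)
            if 380<a[0]<640 and abs(a[1])<230: print(n,s[i,4],'z36',np.round(a[:2],1),'z42',np.round(b[:2],1))
E
python3 look.py; python3 go.py
```

```text
t: 7.12
ee_pos: [437.2, -79.4, 96.7]
orientation: [-3.141, 0.018, 0.005]
ft_force: [1.2, 0.5, 0.6]
width: 39.7
top 5 z36 [620.4 120.2] z42 [618.9 119.6]
top 5 z36 [ 618.1 -123.6] z42 [ 616.6 -122.9]
top 20 z36 [603.  -81.2] z42 [601.6 -80.9]
top 8 z36 [587.7 -75.1] z42 [586.4 -74.7]
top 5 z36 [ 571.3 -123.4] z42 [ 570.1 -122.8]
top 4 z36 [574.4 120.8] z42 [573.1 120.2]
top 3 z36 [485.9   4.6] z42 [485.    4.5]
top 18 z36 [473.7 159. ] z42 [472.9 158.2]
top 12 z36 [465.  147.7] z42 [464.3 146.9]
top 16 z36 [472.2   5.8] z42 [471.4   5.7]
top 3 z36 [458.2  12.8] z42 [457.5  12.7]
scene 24 z36 [435.7 -73.8] z42 [440.4 -70.5]
scene 15 z36 [458.5 -62.7] z42 [463.  -59.4]
scene 28 z36 [471.6   5.6] z42 [476.1   8.5]
scene 6 z36 [485.9  26.7] z42 [490.3  29.5]
scene 3 z36 [496.5  15.4] z42 [500.8  18.3]
scene 23 z36 [598.1 -84.6] z42 [601.9 -81.2]
scene 11 z36 [618.4 -68.9] z42 [622.1 -65.6]
scene 27 z36 [473.4 159.2] z42 [477.9 161.4]
scene 10 z36 [491.  176.3] z42 [495.3 178.4]
t 7.22 p [442.6 -80.2  97.4] yaw -0.65 tilt [ 0.003 -0.001] w 39.7 F [ 0.2 -0.4  0.7]
```

```bash
python3 -m inch '[{"tx":0,"ty":0,"tz":0,"ax":0,"ay":0,"az":0,"jaw":0.45}]' >/dev/null;  python3 go.py 436.2 -74.3 29 -0.57
```

```text
t 7.35 p [443.6 -80.3  96.8] yaw -0.62 tilt [ 0.003 -0.001] w 39.3 F [-0.5  0.3  0.4]
cm [-0.77 -0.59  6.78]
az -0.05
```

```bash
python3 -m inch '[{"tx":-0.77,"ty":-0.59,"tz":0.5,"ax":0,"ay":0,"az":0,"jaw":0.45},{"tx":0,"ty":0,"tz":2,"ax":0,"ay":0,"az":0,"jaw":0.45},{"tx":0,"ty":0,"tz":3,"ax":0,"ay":0,"az":0,"jaw":0.45},{"tx":0,"ty":0,"tz":1.25,"ax":0,"ay":0,"az":0,"jaw":0.45},{"tx":0,"ty":0,"tz":0,"ax":0,"ay":0,"az":0,"jaw":0.45},{"tx":0,"ty":0,"tz":0,"ax":0,"ay":0,"az":0,"jaw":0.0},{"tx":0,"ty":0,"tz":0,"ax":0,"ay":0,"az":0,"jaw":0.0},{"tx":0,"ty":0,"tz":0,"ax":0,"ay":0,"az":0,"jaw":0.0}]'; python3 go.py 601.2 -41.6 35
```

```text
t: 8.35
ee_pos: [434.3, -74.1, 29.1]
orientation: [3.141, -0.017, 0.002]
ft_force: [1.5, 0.3, 0.3]
width: 12.8
t 8.35 p [434.3 -74.1  29.1] yaw -0.63 tilt [ 0.001 -0.   ] w 12.8 F [1.5 0.3 0.3]
cm [16.65 -3.43 -0.57]
```

```bash
python3 -m inch '[{"tx":0,"ty":0,"tz":0,"ax":0,"ay":0,"az":0,"jaw":0.0},{"tx":0,"ty":0,"tz":-3.5,"ax":0,"ay":0,"az":0,"jaw":0.0},{"tx":0,"ty":0,"tz":-3.5,"ax":0,"ay":0,"az":0,"jaw":0.0},{"tx":4.16,"ty":-0.86,"tz":0,"ax":0,"ay":0,"az":0,"jaw":0.0},{"tx":4.16,"ty":-0.86,"tz":0,"ax":0,"ay":0,"az":0,"jaw":0.0},{"tx":4.16,"ty":-0.86,"tz":0,"ax":0,"ay":0,"az":0,"jaw":0.0},{"tx":4.17,"ty":-0.85,"tz":0,"ax":0,"ay":0,"az":0,"jaw":0.0},{"tx":0,"ty":0,"tz":0,"ax":0,"ay":0,"az":0,"jaw":0.0},{"tx":0,"ty":0,"tz":0,"ax":0,"ay":0,"az":0,"jaw":0.0},{"tx":0,"ty":0,"tz":0,"ax":0,"ay":0,"az":0,"jaw":0.0}]'; python3 go.py 601.2 -41.6 36
```

```text
t: 9.6
ee_pos: [599.2, -41.7, 98.3]
orientation: [-3.141, 0.018, 0.003]
ft_force: [0.5, -0.8, -1.0]
width: 11.1
t 9.6 p [599.2 -41.7  98.3] yaw -0.65 tilt [-0.002  0.   ] w 11.1 F [ 0.5 -0.8 -1. ]
cm [ 0.21 -0.01  6.23]
```

```bash
python3 -m inch '[{"tx":0.1,"ty":0,"tz":1.5,"ax":0,"ay":0,"az":0,"jaw":0.0},{"tx":0,"ty":0,"tz":2.5,"ax":0,"ay":0,"az":0,"jaw":0.0},{"tx":0,"ty":0,"tz":1.6,"ax":0,"ay":0,"az":0,"jaw":0.0},{"tx":0,"ty":0,"tz":0.6,"ax":0,"ay":0,"az":0,"jaw":0.0},{"tx":0,"ty":0,"tz":0,"ax":0,"ay":0,"az":0,"jaw":0.0},{"tx":0,"ty":0,"tz":0,"ax":0,"ay":0,"az":0,"jaw":0.0}]'; python3 go.py 601.2 -41.6 35.5
```

```text
t: 10.35
ee_pos: [602.2, -41.5, 37.0]
orientation: [3.141, -0.017, 0.002]
ft_force: [-0.0, 1.2, 0.1]
width: 11.0
t 10.35 p [602.2 -41.5  37. ] yaw -0.63 tilt [ 0.001 -0.   ] w 11.0 F [-0.   1.2  0.1]
cm [-0.1   0.01  0.15]
```

```bash
python3 -m inch '[{"tx":-0.05,"ty":0,"tz":0.15,"ax":0,"ay":0,"az":0,"jaw":0.0},{"tx":0,"ty":0,"tz":0,"ax":0,"ay":0,"az":0,"jaw":0.35},{"tx":0,"ty":0,"tz":0,"ax":0,"ay":0,"az":0,"jaw":0.35},{"tx":0,"ty":0,"tz":-2,"ax":0,"ay":0,"az":0,"jaw":0.35},{"tx":0,"ty":0,"tz":-4,"ax":0,"ay":0,"az":0,"jaw":0.45},{"tx":-4.3,"ty":-1.6,"tz":0,"ax":0,"ay":0,"az":0,"jaw":0.45},{"tx":-4.3,"ty":-1.6,"tz":0,"ax":0,"ay":0,"az":0,"jaw":0.45},{"tx":-4.3,"ty":-1.6,"tz":0,"ax":0,"ay":0,"az":0,"jaw":0.45},{"tx":0,"ty":0,"tz":0,"ax":0,"ay":0,"az":0,"jaw":0.45},{"tx":0,"ty":0,"tz":0,"ax":0,"ay":0,"az":0,"jaw":0.45},{"tx":0,"ty":0,"tz":0,"ax":0,"ay":0,"az":0,"jaw":0.45}]'
python3 look.py | awk '$2>11'; python3 go.py 471.9 5.7 29
```

```text
t: 11.72
ee_pos: [474.6, 7.6, 95.6]
orientation: [3.142, -0.018, 0.003]
ft_force: [-0.1, 0.1, -0.1]
width: 39.6
top 16 z36 [603.6 -82.2] z42 [602.2 -81.8]
top 18 z36 [473.7 159. ] z42 [472.9 158.2]
scene 16 z36 [394.5 -52.3] z42 [399.3 -49.1]
scene 28 z36 [471.6   5.6] z42 [476.1   8.5]
scene 25 z36 [597.4 -84.5] z42 [601.2 -81.1]
scene 22 z36 [600.9 -43.3] z42 [604.7 -40.1]
scene 12 z36 [618.5 -69.9] z42 [622.2 -66.6]
scene 28 z36 [473.3 159.4] z42 [477.8 161.6]
scene 12 z36 [619.6 -30. ] z42 [623.3 -26.8]
t 11.82 p [473.9   7.6  95.2] yaw -0.66 tilt [ 0.001 -0.   ] w 39.6 F [-0.3 -0.1 -0.2]
cm [-0.21  0.2   6.62]
```

```bash
python3 -m inch '[{"tx":-0.21,"ty":0.2,"tz":0.5,"ax":0,"ay":0,"az":0,"jaw":0.45},{"tx":0,"ty":0,"tz":2,"ax":0,"ay":0,"az":0,"jaw":0.45},{"tx":0,"ty":0,"tz":3,"ax":0,"ay":0,"az":0,"jaw":0.45},{"tx":0,"ty":0,"tz":1.1,"ax":0,"ay":0,"az":0,"jaw":0.45},{"tx":0,"ty":0,"tz":0,"ax":0,"ay":0,"az":0,"jaw":0.45},{"tx":0,"ty":0,"tz":0,"ax":0,"ay":0,"az":0,"jaw":0.0},{"tx":0,"ty":0,"tz":0,"ax":0,"ay":0,"az":0,"jaw":0.0},{"tx":0,"ty":0,"tz":0,"ax":0,"ay":0,"az":0,"jaw":0.0},{"tx":0,"ty":0,"tz":0,"ax":0,"ay":0,"az":0,"jaw":0.0}]'; python3 go.py 601.6 -1.6 35
python3 - <<'E'
from fit import *
im=viewer.get_image('top')[0]; np.savez('t3.npz',im=im)
for p in [(601.7,-81,0),(602,-41,0)]:
    uv=proj('top',[[p[0],p[1],44]])[0]; print(uv)
u=proj('top',[[601,-61,40]])[0].astype(int); c=im[u[1]-25:u[1]+25,u[0]-40:u[0]+40]; save('a4.png',cv2.resize(c,None,fx=8,fy=8,interpolation=cv2.INTER_CUBIC))
E
```

```text
t: 12.95
ee_pos: [471.1, 6.0, 29.5]
orientation: [3.142, -0.017, 0.002]
ft_force: [0.3, -0.1, 3.8]
width: 11.2
t 12.95 p [471.1   6.   29.5] yaw -0.63 tilt [ 0.001 -0.   ] w 11.2 F [ 0.3 -0.1  3.8]
cm [13.06  0.61 -0.54]
[347.75070955 230.37685288]
[332.56238004 230.53695942]
```

View pics/a4.png

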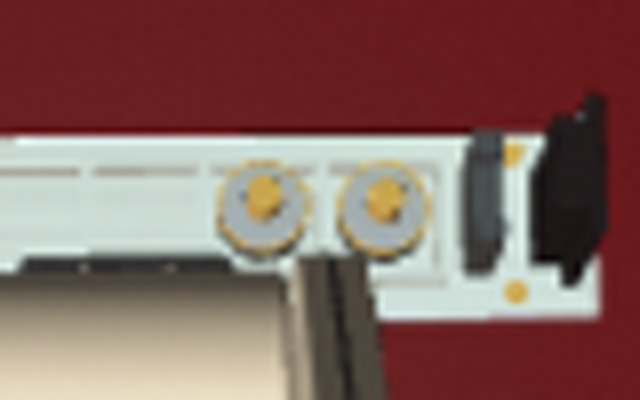

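```bash
python3 -m inch '[{"tx":0,"ty":0,"tz":-3.5,"ax":0,"ay":0,"az":0,"jaw":0.0},{"tx":0,"ty":0,"tz":-3.5,"ax":0,"ay":0,"az":0,"jaw":0.0},{"tx":4.36,"ty":0.2,"tz":0,"ax":0,"ay":0,"az":0,"jaw":0.0},{"tx":4.35,"ty":0.2,"tz":0,"ax":0,"ay":0,"az":0,"jaw":0.0},{"tx":4.35,"ty":0.2,"tz":0,"ax":0,"ay":0,"az":0,"jaw":0.0},{"tx":0,"ty":0,"tz":1.5,"ax":0,"ay":0,"az":0,"jaw":0.0},{"tx":0,"ty":0,"tz":2.5,"ax":0,"ay":0,"az":0,"jaw":0.0},{"tx":0,"ty":0,"tz":0.5,"ax":0,"ay":0,"az":0,"jaw":0.0},{"tx":0,"ty":0,"tz":0,"ax":0,"ay":0,"az":0,"jaw":0.0},{"tx":0,"ty":0,"tz":0,"ax":0,"ay":0,"az":0,"jaw":0.0}]'; python3 go.py 601.6 -1.6 35.5
```

```text
t: 14.25
ee_pos: [601.4, -1.4, 54.8]
orientation: [-3.142, 0.017, -0.002]
ft_force: [-0.6, 0.6, -1.0]
width: 10.9
t 14.25 p [601.4  -1.4  54.8] yaw -0.63 tilt [ 0.001 -0.   ] w 10.9 F [-0.6  0.6 -1. ]
cm [0.02 0.02 1.93]
```

```bash
python3 -m inch '[{"tx":0,"ty":0,"tz":1.4,"ax":0,"ay":0,"az":0,"jaw":0.0},{"tx":0,"ty":0,"tz":0.5,"ax":0,"ay":0,"az":0,"jaw":0.0},{"tx":0,"ty":0,"tz":0,"ax":0,"ay":0,"az":0,"jaw":0.0},{"tx":0,"ty":0,"tz":0,"ax":0,"ay":0,"az":0,"jaw":0.35},{"tx":0,"ty":0,"tz":0,"ax":0,"ay":0,"az":0,"jaw":0.35},{"tx":0,"ty":0,"tz":-2,"ax":0,"ay":0,"az":0,"jaw":0.35},{"tx":0,"ty":0,"tz":-4.5,"ax":0,"ay":0,"az":0,"jaw":0.45},{"tx":-4.3,"ty":0,"tz":0,"ax":0,"ay":0,"az":0,"jaw":0.45},{"tx":-4.3,"ty":-5.3,"tz":0,"ax":0,"ay":0,"az":0,"jaw":0.45},{"tx":-4.4,"ty":-5.3,"tz":0,"ax":0,"ay":0,"az":0,"jaw":0.45},{"tx":0,"ty":-5.3,"tz":0,"ax":0,"ay":0,"az":0,"jaw":0.45},{"tx":0,"ty":0,"tz":0,"ax":0,"ay":0,"az":0,"jaw":0.45}]'
python3 look.py | awk '$2>11'; python3 go.py 473.6 159.1 29 -0.57
```

```text
t: 15.75
ee_pos: [481.0, 152.5, 101.5]
orientation: [-3.141, 0.01, -0.004]
ft_force: [1.0, -0.4, 0.0]
width: 39.8
top 17 z36 [603.   -1.5] z42 [601.6  -1.5]
top 18 z36 [604.8 -41.1] z42 [603.3 -40.9]
top 20 z36 [603.  -81.2] z42 [601.6 -80.9]
scene 13 z36 [396.8 112.1] z42 [401.6 114.5]
scene 22 z36 [598.6 -84.3] z42 [602.4 -80.9]
scene 20 z36 [601.2 -43.7] z42 [605.  -40.5]
scene 14 z36 [618.3 -69.6] z42 [622.1 -66.3]
scene 27 z36 [473.4 159.2] z42 [477.9 161.4]
scene 27 z36 [597.4  -4.3] z42 [601.2  -1.3]
scene 16 z36 [615.1  11.3] z42 [618.8  14.2]
t 15.85 p [480.9 149.8 100.9] yaw -0.53 tilt [0.001 0.   ] w 39.6 F [ 0.4 -0.5 -0.6]
cm [-0.75 -0.92  7.19]
az 0.04
```

```bash
python3 -m inch '[{"tx":-0.75,"ty":-0.92,"tz":0,"ax":0,"ay":0,"az":0,"jaw":0.45},{"tx":0,"ty":0,"tz":2,"ax":0,"ay":0,"az":0,"jaw":0.45},{"tx":0,"ty":0,"tz":2,"ax":0,"ay":0,"az":0,"jaw":0.45},{"tx":0,"ty":0,"tz":0,"ax":0,"ay":0,"az":0,"jaw":0.45},{"tx":0,"ty":0,"tz":0,"ax":0,"ay":0,"az":0,"jaw":0.45}]'; python3 go.py 473.6 159.1 29 -0.57
```

```text
t: 16.48
ee_pos: [473.3, 158.4, 60.4]
orientation: [-3.142, 0.019, -0.0]
ft_force: [0.1, -0.3, -0.1]
width: 39.8
t 16.48 p [473.3 158.4  60.4] yaw -0.69 tilt [0. 0.] w 39.8 F [ 0.1 -0.3 -0.1]
cm [ 0.03 -0.07  3.14]
az -0.12
```

Pocket +40 sits at world (602.0, 38.4).

```bash
python3 -m inch '[{"tx":0,"ty":-0.05,"tz":2,"ax":0,"ay":0,"az":-0.1,"jaw":0.45},{"tx":0,"ty":0,"tz":1.1,"ax":0,"ay":0,"az":0,"jaw":0.45},{"tx":0,"ty":0,"tz":0,"ax":0,"ay":0,"az":0,"jaw":0.45},{"tx":0,"ty":0,"tz":0,"ax":0,"ay":0,"az":0,"jaw":0.0},{"tx":0,"ty":0,"tz":0,"ax":0,"ay":0,"az":0,"jaw":0.0},{"tx":0,"ty":0,"tz":0,"ax":0,"ay":0,"az":0,"jaw":0.0},{"tx":0,"ty":0,"tz":0,"ax":0,"ay":0,"az":0,"jaw":0.0},{"tx":0,"ty":0,"tz":-3.5,"ax":0,"ay":0,"az":0,"jaw":0.0},{"tx":0,"ty":0,"tz":-3.5,"ax":0,"ay":0,"az":0,"jaw":0.0},{"tx":0,"ty":0,"tz":0,"ax":0,"ay":0,"az":0,"jaw":0.0},{"tx":0,"ty":0,"tz":0,"ax":0,"ay":0,"az":0,"jaw":0.0}]'; python3 go.py 602 38.4 35.5 -.57
```

```text
t: 17.85
ee_pos: [472.7, 159.1, 98.5]
orientation: [3.141, -0.015, -0.001]
ft_force: [-0.1, -0.8, -0.2]
width: 11.0
t 17.85 p [472.7 159.1  98.5] yaw -0.53 tilt [-0.001 -0.   ] w 11.0 F [-0.1 -0.8 -0.2]
cm [13.05 11.95  6.29]
az 0.04
```

```bash
python3 -m inch '[{"tx":0,"ty":4,"tz":0,"ax":0,"ay":0,"az":0,"jaw":0.0},{"tx":4.35,"ty":4,"tz":0,"ax":0,"ay":0,"az":0,"jaw":0.0},{"tx":4.35,"ty":3.95,"tz":0,"ax":0,"ay":0,"az":0,"jaw":0.0},{"tx":4.35,"ty":0,"tz":0,"ax":0,"ay":0,"az":0,"jaw":0.0},{"tx":0,"ty":0,"tz":0,"ax":0,"ay":0,"az":0,"jaw":0.0},{"tx":0,"ty":0,"tz":2,"ax":0,"ay":0,"az":0,"jaw":0.0},{"tx":0,"ty":0,"tz":2.2,"ax":0,"ay":0,"az":0,"jaw":0.0},{"tx":0,"ty":0,"tz":0,"ax":0,"ay":0,"az":0,"jaw":0.0},{"tx":0,"ty":0,"tz":0,"ax":0,"ay":0,"az":0,"jaw":0.0}]'; python3 go.py 602 38.4 35.5 -.57
```

```text
t: 18.98
ee_pos: [601.5, 38.9, 56.5]
orientation: [3.142, -0.014, -0.002]
ft_force: [-0.7, -0.5, -0.6]
width: 10.7
t 18.98 p [601.5  38.9  56.5] yaw -0.49 tilt [-0.001 -0.   ] w 10.7 F [-0.7 -0.5 -0.6]
cm [0.05 0.05 2.1 ]
az 0.08
```

```bash
python3 -m inch '[{"tx":0.03,"ty":0.03,"tz":1.4,"ax":0,"ay":0,"az":0,"jaw":0.0},{"tx":0,"ty":0,"tz":0.6,"ax":0,"ay":0,"az":0,"jaw":0.0},{"tx":0,"ty":0,"tz":0,"ax":0,"ay":0,"az":0,"jaw":0.0},{"tx":0,"ty":0,"tz":0,"ax":0,"ay":0,"az":0,"jaw":0.35},{"tx":0,"ty":0,"tz":0,"ax":0,"ay":0,"az":0,"jaw":0.35},{"tx":0,"ty":0,"tz":-2.5,"ax":0,"ay":0,"az":0,"jaw":0.35},{"tx":0,"ty":0,"tz":-4.5,"ax":0,"ay":0,"az":0,"jaw":0.45},{"tx":-5,"ty":0,"tz":-1,"ax":0,"ay":0,"az":-5.1,"jaw":0.45},{"tx":-5,"ty":0,"tz":-1,"ax":0,"ay":0,"az":-5.2,"jaw":0.45},{"tx":-2,"ty":-5.5,"tz":0,"ax":0,"ay":0,"az":0,"jaw":0.45},{"tx":0,"ty":-5.5,"tz":0,"ax":0,"ay":0,"az":0,"jaw":0.45},{"tx":0,"ty":-5.5,"tz":0,"ax":0,"ay":0,"az":0,"jaw":0.45}]'
python3 look.py | awk '$2>11'
python3 - <<'E'
from fit import *
z=np.load('last.npz'); ims={n:z[n] for n in('top','scene')}
for s in(['top'],['scene']): print(fit('bar',{n:ims[n] for n in s},(465,408,.17)))
a=ims['top'][215:260,255:375]; b=ims['scene'][190:300,235:375]
save('a5.png',np.vstack([cv2.resize(a,(720,270),interpolation=cv2.INTER_CUBIC),cv2.resize(b,(420,330),interpolation=cv2.INTER_CUBIC) if 0 else cv2.copyMakeBorder(cv2.resize(b,(420,330),interpolation=cv2.INTER_CUBIC),0,0,0,300,0)]))
E
```

```text
t: 20.48
ee_pos: [455.1, 195.4, 127.8]
orientation: [-3.13, -0.266, -0.003]
ft_force: [1.0, 0.2, 0.2]
width: 39.7
top 17 z36 [604.4  38.8] z42 [603.   38.6]
top 17 z36 [603.   -1.5] z42 [601.6  -1.5]
top 18 z36 [604.8 -41.1] z42 [603.3 -40.9]
top 20 z36 [603.  -81.2] z42 [601.6 -80.9]
scene 23 z36 [598.1 -84.6] z42 [601.9 -81.2]
scene 20 z36 [601.2 -43.7] z42 [605.  -40.5]
scene 13 z36 [618.6 -70.2] z42 [622.3 -66.9]
scene 26 z36 [597.4  -4. ] z42 [601.2  -1. ]
scene 17 z36 [615.2  11.5] z42 [618.9  14.5]
scene 24 z36 [599.8  36.3] z42 [603.6  39.1]
scene 13 z36 [618.8  50.1] z42 [622.5  52.8]
(array([4.66132423e+02, 4.01875167e+02, 1.72225296e-01]), np.float64(2017.9587024928826))
(array([4.65181275e+02, 4.07575058e+02, 1.68860487e-01]), np.float64(50.32318334966885))
```

View pics/a5.png

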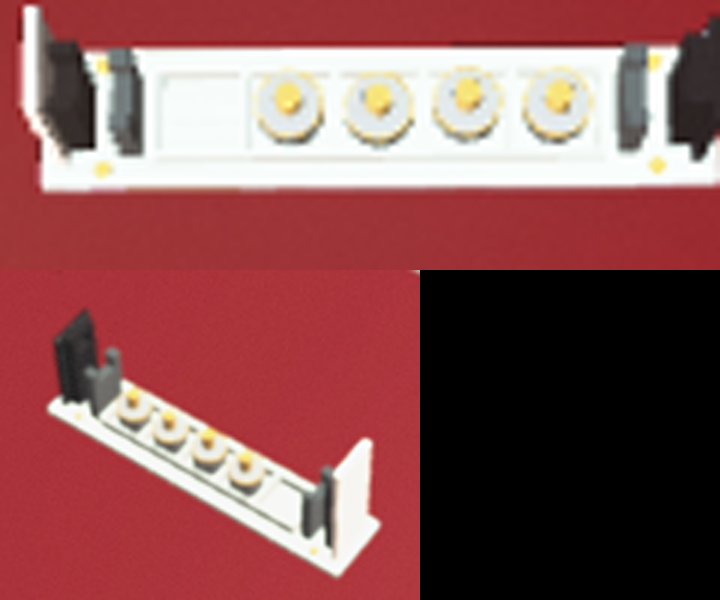

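```bash
python3 go.py 465.1 407.7 60 9.68
```

```text
t 20.57 p [455.  198.1 127.7] yaw 10.03 tilt [0.002 0.002] w 39.6 F [-0.4  0.4  0.4]
cm [  4.63 -20.46   6.81]
az 0.35
```

```bash
python3 -m inch '[{"tx":1.1,"ty":-5.1,"tz":1,"ax":0,"ay":0,"az":0,"jaw":0.45},{"tx":1.1,"ty":-5.1,"tz":2,"ax":0,"ay":0,"az":0,"jaw":0.45},{"tx":1.2,"ty":-5.1,"tz":2,"ax":0,"ay":0,"az":0,"jaw":0.45},{"tx":1.2,"ty":-5.1,"tz":1.8,"ax":0,"ay":0,"az":0,"jaw":0.45},{"tx":0,"ty":0,"tz":0,"ax":0,"ay":0,"az":0,"jaw":0.45},{"tx":0,"ty":0,"tz":0,"ax":0,"ay":0,"az":0,"jaw":0.45},{"tx":0,"ty":0,"tz":0,"ax":0,"ay":0,"az":0,"jaw":0.45}]'; python3 go.py 465.1 407.7 5.5 9.68
```

```text
t: 21.45
ee_pos: [466.3, 401.3, 59.6]
orientation: [3.13, 0.265, 0.0]
ft_force: [-0.9, 0.1, 0.6]
width: 39.4
t 21.45 p [466.3 401.3  59.6] yaw 9.69 tilt [ 0. -0.] w 39.4 F [-0.9  0.1  0.6]
cm [-0.01 -0.65  5.41]
az 0.01
```

```bash
python3 -m inch '[{"tx":0,"ty":-0.65,"tz":1,"ax":0,"ay":0,"az":0,"jaw":0.45},{"tx":0,"ty":0,"tz":2.4,"ax":0,"ay":0,"az":0,"jaw":0.45},{"tx":0,"ty":0,"tz":1.5,"ax":0,"ay":0,"az":0,"jaw":0.45},{"tx":0,"ty":0,"tz":0.5,"ax":0,"ay":0,"az":0,"jaw":0.45},{"tx":0,"ty":0,"tz":0,"ax":0,"ay":0,"az":0,"jaw":0.45},{"tx":0,"ty":0,"tz":0,"ax":0,"ay":0,"az":0,"jaw":0.0},{"tx":0,"ty":0,"tz":0,"ax":0,"ay":0,"az":0,"jaw":0.0},{"tx":0,"ty":0,"tz":0,"ax":0,"ay":0,"az":0,"jaw":0.0},{"tx":0,"ty":0,"tz":0,"ax":0,"ay":0,"az":0,"jaw":0.0}]'; python3 go.py 465.1 407.7 5.5 9.68
```

```text
t: 22.58
ee_pos: [465.1, 409.4, 5.5]
orientation: [-3.13, -0.267, -0.001]
ft_force: [0.1, -0.3, 4.1]
width: 13.9
t 22.57 p [465.1 409.4   5.5] yaw 9.76 tilt [0.001 0.001] w 13.9 F [ 0.1 -0.3  4.1]
cm [-0.03  0.17 -0.  ]
az 0.08
```

```bash
python3 -m inch '[{"tx":0,"ty":0,"tz":-3,"ax":0,"ay":0,"az":0,"jaw":0.0},{"tx":0,"ty":0,"tz":-4.5,"ax":0,"ay":0,"az":0,"jaw":0.0},{"tx":0,"ty":0,"tz":-4.5,"ax":0,"ay":0,"az":0,"jaw":0.0},{"tx":0,"ty":0,"tz":-4.5,"ax":0,"ay":0,"az":3.4,"jaw":0.0},{"tx":0,"ty":3,"tz":0,"ax":0,"ay":0,"az":3.4,"jaw":0.0},{"tx":0,"ty":4.5,"tz":0,"ax":0,"ay":0,"az":3.5,"jaw":0.0},{"tx":2.5,"ty":5,"tz":0,"ax":0,"ay":0,"az":0,"jaw":0.0},{"tx":3,"ty":5,"tz":0,"ax":0,"ay":0,"az":0,"jaw":0.0},{"tx":3,"ty":5,"tz":0,"ax":0,"ay":0,"az":0,"jaw":0.0},{"tx":3,"ty":5,"tz":0,"ax":0,"ay":0,"az":0,"jaw":0.0},{"tx":0,"ty":0,"tz":0,"ax":0,"ay":0,"az":0,"jaw":0.0},{"tx":0,"ty":0,"tz":0,"ax":0,"ay":0,"az":0,"jaw":0.0}]'; python3 go.py 601.6 0 120 -.57
```

```text
t: 24.08
ee_pos: [583.0, 133.4, 169.6]
orientation: [-3.141, 0.016, 0.002]
ft_force: [-0.8, 0.3, -2.0]
width: 13.6
t 24.07 p [583.  133.4 169.6] yaw -0.58 tilt [-0.001  0.   ] w 13.6 F [-0.8  0.3 -2. ]
cm [ 2.   13.32  4.95]
az -0.01
```

```bash
python3 -m inch '[{"tx":0.6,"ty":4.44,"tz":0,"ax":0,"ay":0,"az":0,"jaw":0.0},{"tx":0.6,"ty":4.44,"tz":0,"ax":0,"ay":0,"az":0,"jaw":0.0},{"tx":0.7,"ty":4.44,"tz":0,"ax":0,"ay":0,"az":0,"jaw":0.0},{"tx":0,"ty":0,"tz":3.5,"ax":0,"ay":0,"az":0,"jaw":0.0},{"tx":0,"ty":0,"tz":4,"ax":0,"ay":0,"az":0,"jaw":0.0},{"tx":0,"ty":0,"tz":0,"ax":0,"ay":0,"az":0,"jaw":0.0},{"tx":0,"ty":0,"tz":0,"ax":0,"ay":0,"az":0,"jaw":0.0},{"tx":0,"ty":0,"tz":0,"ax":0,"ay":0,"az":0,"jaw":0.0}]'; python3 go.py 601.6 0 56 -.57
python3 - <<'E'
from fit import *
im=viewer.get_image('scene')[0]; np.savez('s6.npz',im=im); p=get_obs()['ee_pos']
print(fit('bar',{'scene':im},(p[0],p[1]-1.7,-.01),z=p[2]-3.5,pad=2))
u=proj('scene',[[601,0,70]])[0].astype(int); c=im[u[1]-65:u[1]+55,u[0]-80:u[0]+80]; save('a6.png',cv2.resize(c,None,fx=5,fy=5,interpolation=cv2.INTER_CUBIC))
E
```

```text
t: 25.08
ee_pos: [602.6, 0.7, 96.8]
orientation: [-3.142, 0.013, -0.004]
ft_force: [0.5, -0.3, -1.7]
width: 13.6
t 25.07 p [602.6   0.7  96.8] yaw -0.48 tilt [ 0.003 -0.   ] w 13.6 F [ 0.5 -0.3 -1.7]
cm [-0.11  0.07  4.08]
az 0.09
(array([ 6.02791604e+02, -1.99617713e+00, -4.51078711e-03]), np.float64(2163.1151423326082))
```

View pics/a6.png

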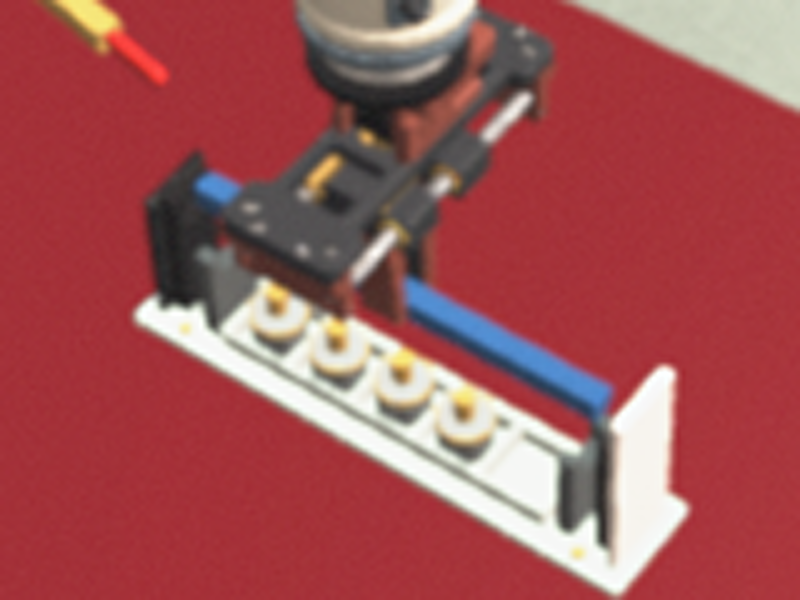

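```bash
python3 -m inch '[{"tx":-0.1,"ty":0.07,"tz":0.5,"ax":0,"ay":0,"az":0.1,"jaw":0.0},{"tx":0,"ty":0,"tz":1.2,"ax":0,"ay":0,"az":0,"jaw":0.0},{"tx":0,"ty":0,"tz":1,"ax":0,"ay":0,"az":0,"jaw":0.0},{"tx":0,"ty":0,"tz":0.7,"ax":0,"ay":0,"az":0,"jaw":0.0},{"tx":0,"ty":0,"tz":0.4,"ax":0,"ay":0,"az":0,"jaw":0.0},{"tx":0,"ty":0,"tz":0,"ax":0,"ay":0,"az":0,"jaw":0.0},{"tx":0,"ty":0,"tz":0,"ax":0,"ay":0,"az":0,"jaw":0.0}]'; python3 go.py 601.6 0 56 -.57
```

```text
t: 26.0
ee_pos: [600.7, -0.7, 57.2]
orientation: [-3.142, 0.017, -0.001]
ft_force: [0.2, -0.6, -1.8]
width: 13.8
t 26.0 p [600.7  -0.7  57.2] yaw -0.63 tilt [0. 0.] w 13.8 F [ 0.2 -0.6 -1.8]
cm [ 0.09 -0.07  0.12]
az -0.06
```

```bash
python3 -m inch '[{"tx":0,"ty":0,"tz":0.12,"ax":0,"ay":0,"az":0,"jaw":0.0},{"tx":0,"ty":0,"tz":0,"ax":0,"ay":0,"az":0,"jaw":0.0},{"tx":0,"ty":0,"tz":0,"ax":0,"ay":0,"az":0,"jaw":0.35},{"tx":0,"ty":0,"tz":0,"ax":0,"ay":0,"az":0,"jaw":0.35},{"tx":0,"ty":0,"tz":-3,"ax":0,"ay":0,"az":0,"jaw":0.4},{"tx":0,"ty":0,"tz":-5,"ax":0,"ay":0,"az":0,"jaw":0.45},{"tx":-3,"ty":3,"tz":-2,"ax":0,"ay":0,"az":4.1,"jaw":0.45},{"tx":-3,"ty":5,"tz":0,"ax":0,"ay":0,"az":4.1,"jaw":0.45},{"tx":0,"ty":5.5,"tz":0,"ax":0,"ay":0,"az":4.1,"jaw":0.45},{"tx":0,"ty":5.5,"tz":0,"ax":0,"ay":0,"az":0,"jaw":0.45},{"tx":0,"ty":5.5,"tz":0,"ax":0,"ay":0,"az":0,"jaw":0.45},{"tx":0,"ty":0,"tz":0,"ax":0,"ay":0,"az":0,"jaw":0.45}]'
python3 - <<'E'
from fit import *
ims={n:viewer.get_image(n)[0] for n in('top','scene')}; np.savez('last.npz',**ims)
for n,im in ims.items():
    hsv=cv2.cvtColor(im,cv2.COLOR_RGB2HSV); m=cv2.inRange(hsv,(100,110,50),(125,255,255)); k,l,s,c=cv2.connectedComponentsWithStats(m)
    P=[]
    for i in range(1,k):
        if s[i,4]>60:
            ys,xs=np.where(l==i); W=np.array([plane(n,q,59 if n=='scene' else 64)[:2] for q in np.c_[xs,ys]]); print(n,s[i,4],W.mean(0).round(1),W.min(0).round(),W.max(0).round())
            if abs(W[:,1].mean())<60: 
                v=np.linalg.svd(W-W.mean(0),full_matrices=False)[2][0]; print('dir',-v[0]/v[1])
for s in(['top'],['scene'],['top','scene']): print(s,*fit('spindle',{n:ims[n] for n in s},(459,-394,-.224),z=10))
a=ims['top'][215:260,255:375]; b=ims['scene'][190:300,235:375]
save('a7.png',np.vstack([cv2.resize(a,(720,270),interpolation=cv2.INTER_CUBIC),cv2.copyMakeBorder(cv2.resize(b,(420,330),interpolation=cv2.INTER_CUBIC),0,0,0,300,0)]))
E
python3 go.py
```

```text
t: 27.5
ee_pos: [502.4, -242.4, 156.1]
orientation: [3.12, -0.361, 0.002]
ft_force: [0.6, 0.6, -0.6]
width: 39.2
top 524 [600.1  -6.6] [ 592. -122.] [608. 119.]
dir -0.009308986522883122
top 73 [ 558.1 -713.5] [ 547. -735.] [ 568. -692.]
top 2443 [ 159.4 -736.2] [  -5. -779.] [ 283. -712.]
scene 19497 [  282. -1003.] [ -198. -1582.] [ 678. -689.]
scene 480 [600.4  -2.1] [ 590. -130.] [610. 120.]
dir -0.014263035132124766
scene 146 [310.5 663.3] [300. 641.] [322. 686.]
['top'] [ 4.60506624e+02 -3.91206995e+02 -2.26513747e-01] 2786.7958117812113
['scene'] [ 4.58167682e+02 -3.94219735e+02 -2.23406047e-01] 579.2770237967869
['top', 'scene'] [ 4.59041446e+02 -3.92130795e+02 -2.21219903e-01] 3378.66689857416
t 27.6 p [ 502.8 -239.4  155.8] yaw -13.03 tilt [0. 0.] w 39.5 F [-0.   1.2  0.8]
```

View pics/a7.png

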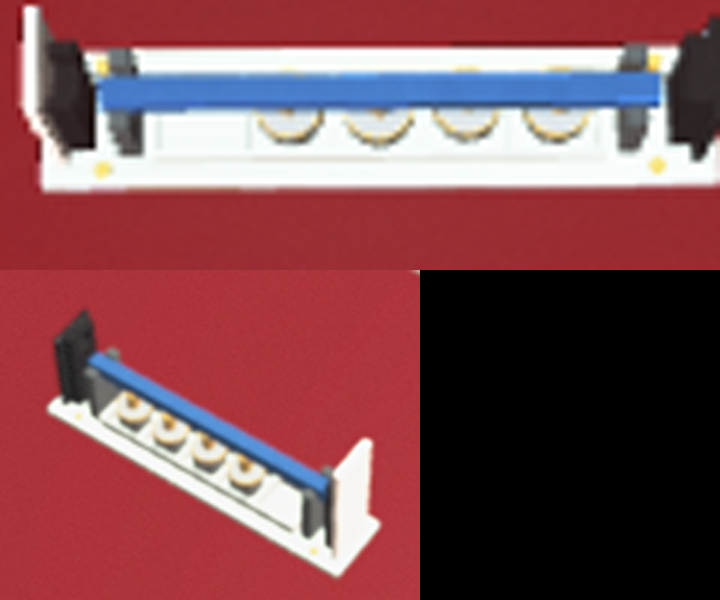

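```bash
python3 - <<'E'
from fit import *
# check along-axis: band centre (dark) in initial images
for n in('top','scene'):
    im=np.load(n+'0.npz')['im'].astype(float); c=np.array([458.9,-394.4]); a=np.array([np.sin(.224),np.cos(.224)])
    s=np.arange(-150,160,1.); X=np.c_[c+s[:,None]*a,np.full(len(s),18 if n=='top' else 17)]; uv=proj(n,X).astype(np.float32)
    v=np.stack([cv2.remap(im[...,k].astype(np.float32),uv[:,:1],uv[:,1:],1).ravel() for k in range(3)],1)
    g=v[:,1]; i=np.where((g<90)&(abs(s)<60))[0]; print(n,'band',s[i[0]],s[i[-1]],'G vals', dict(zip(s[230:260:3],g[230:260:3].round())))
    z=v[:,2]; 
    print('stub end', [ (x,round(float(q))) for x,q in zip(s[4:22:2],z[4:22:2])],'sleeve end G<110 at',s[(s>80)&(g<110)][0])
E
python3 go.py 458.9 -394.4 60 -12.83
```

```text
top band -23.0 24.0 G vals {np.float64(80.0): np.float32(229.0), np.float64(83.0): np.float32(227.0), np.float64(86.0): np.float32(229.0), np.float64(89.0): np.float32(229.0), np.float64(92.0): np.float32(229.0), np.float64(95.0): np.float32(228.0), np.float64(98.0): np.float32(224.0), np.float64(101.0): np.float32(123.0), np.float64(104.0): np.float32(64.0), np.float64(107.0): np.float32(61.0)}
stub end [(np.float64(-146.0), 43), (np.float64(-144.0), 43), (np.float64(-142.0), 45), (np.float64(-140.0), 60), (np.float64(-138.0), 114), (np.float64(-136.0), 196), (np.float64(-134.0), 230), (np.float64(-132.0), 226), (np.float64(-130.0), 224)] sleeve end G<110 at 102.0
scene band -19.0 20.0 G vals {np.float64(80.0): np.float32(235.0), np.float64(83.0): np.float32(235.0), np.float64(86.0): np.float32(234.0), np.float64(89.0): np.float32(235.0), np.float64(92.0): np.float32(235.0), np.float64(95.0): np.float32(236.0), np.float64(98.0): np.float32(232.0), np.float64(101.0): np.float32(207.0), np.float64(104.0): np.float32(150.0), np.float64(107.0): np.float32(108.0)}
stub end [(np.float64(-146.0), 58), (np.float64(-144.0), 59), (np.float64(-142.0), 65), (np.float64(-140.0), 77), (np.float64(-138.0), 100), (np.float64(-136.0), 123), (np.float64(-134.0), 150), (np.float64(-132.0), 168), (np.float64(-130.0), 178)] sleeve end G<110 at 107.0
t 27.6 p [ 502.8 -239.4  155.8] yaw -13.03 tilt [0. 0.] w 39.5 F [-0.   1.2  0.8]
cm [-0.79 16.1   9.58]
az -0.2
```

```bash
python3 -m inch '[{"tx":0,"ty":4,"tz":2,"ax":0,"ay":0,"az":-0.2,"jaw":0.45},{"tx":-0.2,"ty":4,"tz":2.5,"ax":0,"ay":0,"az":0,"jaw":0.45},{"tx":-0.3,"ty":4,"tz":2.5,"ax":0,"ay":0,"az":0,"jaw":0.45},{"tx":-0.3,"ty":4.1,"tz":2.5,"ax":0,"ay":0,"az":0,"jaw":0.45},{"tx":0,"ty":0,"tz":0,"ax":0,"ay":0,"az":0,"jaw":0.45},{"tx":0,"ty":0,"tz":0,"ax":0,"ay":0,"az":0,"jaw":0.45},{"tx":0,"ty":0,"tz":0,"ax":0,"ay":0,"az":0,"jaw":0.45}]'; python3 go.py 458.9 -394.4 5 -12.83
```

```text
t: 28.48
ee_pos: [460.7, -393.2, 61.6]
orientation: [3.122, -0.345, 0.001]
ft_force: [-0.6, 0.2, -0.1]
width: 39.4
t 28.48 p [ 460.7 -393.2   61.6] yaw -12.62 tilt [ 0.001 -0.   ] w 39.4 F [-0.6  0.2 -0.1]
cm [-0.15  0.15  5.66]
az 0.21
```

```bash
python3 -m inch '[{"tx":-0.13,"ty":0.13,"tz":1,"ax":0,"ay":0,"az":0.1,"jaw":0.45},{"tx":0,"ty":0,"tz":2.4,"ax":0,"ay":0,"az":0,"jaw":0.45},{"tx":0,"ty":0,"tz":1.7,"ax":0,"ay":0,"az":0,"jaw":0.45},{"tx":0,"ty":0,"tz":0.5,"ax":0,"ay":0,"az":0,"jaw":0.45},{"tx":0,"ty":0,"tz":0,"ax":0,"ay":0,"az":0,"jaw":0.45},{"tx":0,"ty":0,"tz":0,"ax":0,"ay":0,"az":0,"jaw":0.45}]'; python3 go.py 458.9 -394.4 5 -12.83; python3 -m inch '[{"tx":0,"ty":0,"tz":0,"ax":0,"ay":0,"az":0,"jaw":0.0},{"tx":0,"ty":0,"tz":0,"ax":0,"ay":0,"az":0,"jaw":0.0},{"tx":0,"ty":0,"tz":0,"ax":0,"ay":0,"az":0,"jaw":0.0},{"tx":0,"ty":0,"tz":0,"ax":0,"ay":0,"az":0,"jaw":0.0},{"tx":0,"ty":0,"tz":0,"ax":0,"ay":0,"az":0,"jaw":0.0}]'; python3 go.py 458.9 -394.4 5 -12.83
```

```text
t: 29.22
ee_pos: [458.5, -395.8, 5.4]
orientation: [3.121, -0.351, 0.001]
ft_force: [0.3, 0.1, 0.7]
width: 39.6
t 29.23 p [ 458.5 -395.8    5.4] yaw -12.83 tilt [ 0.001 -0.001] w 39.6 F [0.3 0.1 0.7]
cm [ 0.01 -0.15  0.04]
az -0.0
t: 29.85
ee_pos: [458.2, -395.6, 5.1]
orientation: [3.122, -0.351, 0.0]
ft_force: [-1.5, 0.6, 4.0]
width: 15.8
t 29.85 p [ 458.2 -395.6    5.1] yaw -12.83 tilt [ 0. -0.] w 15.8 F [-1.5  0.6  4. ]
cm [ 0.05 -0.13  0.01]
az 0.0
```

```bash
python3 -m inch '[{"tx":0,"ty":0,"tz":-2,"ax":0,"ay":0,"az":0,"jaw":0.0},{"tx":0,"ty":0,"tz":-4,"ax":0,"ay":0,"az":0,"jaw":0.0},{"tx":0,"ty":0,"tz":-4.5,"ax":0,"ay":0,"az":-3,"jaw":0.0},{"tx":0,"ty":0,"tz":-4,"ax":0,"ay":0,"az":-3.1,"jaw":0.0},{"tx":0,"ty":-2,"tz":0,"ax":0,"ay":0,"az":-3.1,"jaw":0.0},{"tx":1.5,"ty":-4,"tz":0,"ax":0,"ay":0,"az":-3.06,"jaw":0.0},{"tx":2.5,"ty":-4.5,"tz":0,"ax":0,"ay":0,"az":0,"jaw":0.0},{"tx":2.5,"ty":-4.5,"tz":0,"ax":0,"ay":0,"az":0,"jaw":0.0},{"tx":2.5,"ty":-4.5,"tz":0,"ax":0,"ay":0,"az":0,"jaw":0.0},{"tx":2.5,"ty":-4.5,"tz":0,"ax":0,"ay":0,"az":0,"jaw":0.0},{"tx":0,"ty":0,"tz":0,"ax":0,"ay":0,"az":0,"jaw":0.0},{"tx":0,"ty":0,"tz":0,"ax":0,"ay":0,"az":0,"jaw":0.0}]'; python3 go.py 601.5 -19 150 -.57
```

```text
t: 31.35
ee_pos: [578.5, -157.1, 148.9]
orientation: [-3.141, 0.013, 0.003]
ft_force: [0.3, 0.4, -1.6]
width: 15.6
t 31.35 p [ 578.5 -157.1  148.9] yaw -0.49 tilt [-0.002  0.   ] w 15.6 F [ 0.3  0.4 -1.6]
cm [  2.18 -13.83  -0.11]
az 0.08
```

```bash
python3 -m inch '[{"tx":0.7,"ty":-4,"tz":0,"ax":0,"ay":0,"az":0.1,"jaw":0.0},{"tx":0.7,"ty":-4,"tz":0,"ax":0,"ay":0,"az":0,"jaw":0.0},{"tx":0.7,"ty":-4,"tz":0,"ax":0,"ay":0,"az":0,"jaw":0.0},{"tx":0,"ty":-1.8,"tz":0,"ax":0,"ay":0,"az":0,"jaw":0.0},{"tx":0,"ty":0,"tz":0,"ax":0,"ay":0,"az":0,"jaw":0.0},{"tx":0,"ty":0,"tz":0,"ax":0,"ay":0,"az":0,"jaw":0.0},{"tx":0,"ty":0,"tz":0,"ax":0,"ay":0,"az":0,"jaw":0.0}]'; python3 go.py 601.5 -19 102 -.57
python3 - <<'E'
from fit import *
ims={n:viewer.get_image(n)[0] for n in('top','scene')}; np.savez('last.npz',**ims)
a=ims['top'][205:265,245:385]; b=ims['scene'][165:300,225:385]
save('a8.png',np.vstack([cv2.resize(a,(560,240),interpolation=cv2.INTER_CUBIC),cv2.resize(b,(560,473),interpolation=cv2.INTER_CUBIC)[:350]]))
E
```

```text
t: 32.22
ee_pos: [602.0, -21.2, 149.8]
orientation: [3.141, -0.021, -0.0]
ft_force: [-0.1, 0.5, -0.2]
width: 15.8
t 32.23 p [602.  -21.2 149.8] yaw -0.76 tilt [-0. -0.] w 15.8 F [-0.1  0.5 -0.2]
cm [-0.06 -0.22  4.78]
az -0.19
```

View pics/a8.png

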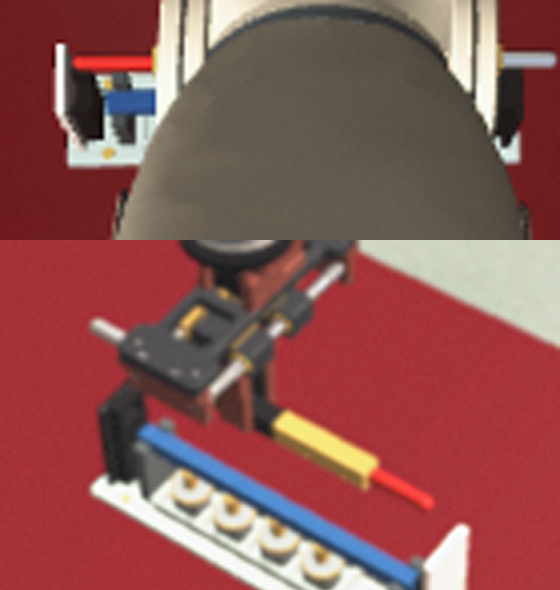

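```bash
cat > tip.py <<'E'
from fit import *
import sys
def ends(ims,dy=1.5,dz=4.9,yaw=None):
    o=get_obs(); p=o['ee_pos']; m=R.from_rotvec(o['orientation']).as_matrix(); a=-m[:,1]; c=p+a*dy+np.array([0,0,dz]); print('centre',c.round(1))
    for n,im in ims.items():
        f=im.astype(np.float32)
        for nm,s in (('plunger',np.arange(95,160,1.)),('stub',np.arange(-155,-100,1.))):
            X=c+s[:,None]*a; uv=proj(n,X)
            d=proj(n,X+a)-proj(n,X); d=np.c_[-d[:,1],d[:,0]]/np.linalg.norm(d,axis=1)[:,None]
            off=np.arange(-4,4.1,.25)
            S=np.stack([[cv2.remap(f[...,k],(uv+d*q)[:,:1].astype(np.float32),(uv+d*q)[:,1:].astype(np.float32),1).ravel() for k in range(3)] for q in off])  # off,3,s
            r=S[:,0] if nm=='plunger' else S[:,1]
            mid=slice(15,35); bgd=np.median(r[[0,1,2,-3,-2,-1]][:,mid]); w=np.clip(r[:,mid].mean(1)-bgd-25,0,None); lat=(w*off).sum()/max(w.sum(),1e-9)
            j=np.argmin(abs(off-lat)); line=r[j]; 
            e=(s>135) if nm=='plunger' else (s<-125)
            print(n,nm,'lateral px',round(lat,2),'mm/px',round(1/np.linalg.norm(proj(n,[c+[0,1,0]])-proj(n,[c])),2), [(int(x),int(v)) for x,v in zip(s[e][::2],line[e][::2])])
if __name__=='__main__':
    z=np.load('last.npz'); ends({n:z[n] for n in('top','scene')})
E
python3 tip.py
```

```text
centre [602.2 -19.4 154.7]
top plunger lateral px -0.18 mm/px 2.39 [(136, 243), (138, 243), (140, 243), (142, 242), (144, 242), (146, 224), (148, 165), (150, 79), (152, 100), (154, 195), (156, 246), (158, 199)]
top stub lateral px 0.07 mm/px 2.39 [(-155, 27), (-153, 27), (-151, 28), (-149, 27), (-147, 27), (-145, 28), (-143, 36), (-141, 69), (-139, 152), (-137, 174), (-135, 180), (-133, 180), (-131, 179), (-129, 179), (-127, 179)]
scene plunger lateral px -0.89 mm/px 2.64 [(136, 247), (138, 247), (140, 248), (142, 249), (144, 249), (146, 246), (148, 232), (150, 194), (152, 175), (154, 167), (156, 169), (158, 169)]
scene stub lateral px -0.39 mm/px 2.64 [(-155, 49), (-153, 49), (-151, 48), (-149, 47), (-147, 50), (-145, 69), (-143, 110), (-141, 163), (-139, 196), (-137, 205), (-135, 215), (-133, 212), (-131, 210), (-129, 217), (-127, 214)]
```

```bash
python3 -m inch '[{"tx":-0.05,"ty":0,"tz":1.5,"ax":0,"ay":0,"az":-0.15,"jaw":0.0},{"tx":0,"ty":0,"tz":2,"ax":0,"ay":0,"az":0,"jaw":0.0},{"tx":0,"ty":0,"tz":1.2,"ax":0,"ay":0,"az":0,"jaw":0.0},{"tx":0,"ty":0,"tz":0,"ax":0,"ay":0,"az":0,"jaw":0.0},{"tx":0,"ty":0,"tz":0,"ax":0,"ay":0,"az":0,"jaw":0.0},{"tx":0,"ty":0,"tz":0,"ax":0,"ay":0,"az":0,"jaw":0.0}]'; python3 go.py 601.7 12.9 102 -.57
```

```text
t: 33.08
ee_pos: [602.3, -19.9, 103.5]
orientation: [3.141, -0.014, 0.002]
ft_force: [1.2, -0.4, -0.6]
width: 15.7
t 33.08 p [602.3 -19.9 103.5] yaw -0.52 tilt [ 0.001 -0.   ] w 15.7 F [ 1.2 -0.4 -0.6]
cm [-0.09 -3.28  0.15]
az 0.05
```

```bash
python3 -m inch '[{"tx":-0.05,"ty":-0.8,"tz":0,"ax":0,"ay":0,"az":0,"jaw":0.0},{"tx":0,"ty":-0.8,"tz":0,"ax":0,"ay":0,"az":0,"jaw":0.0},{"tx":0,"ty":-0.6,"tz":0,"ax":0,"ay":0,"az":0,"jaw":0.0},{"tx":0,"ty":-0.6,"tz":0,"ax":0,"ay":0,"az":0,"jaw":0.0},{"tx":0,"ty":-0.3,"tz":0,"ax":0,"ay":0,"az":0,"jaw":0.0},{"tx":0,"ty":-0.2,"tz":0,"ax":0,"ay":0,"az":0,"jaw":0.0},{"tx":0,"ty":0,"tz":0,"ax":0,"ay":0,"az":0,"jaw":0.0},{"tx":0,"ty":0,"tz":0,"ax":0,"ay":0,"az":0,"jaw":0.0},{"tx":0,"ty":0,"tz":0,"ax":0,"ay":0,"az":0,"jaw":0.0}]'; python3 go.py 601.7 12.9 102 -.57
python3 - <<'E'
from fit import *
ims={n:viewer.get_image(n)[0] for n in('top','scene')}; np.savez('last.npz',**ims)
E
python3 tip.py; python3 go.py
```

```text
t: 34.2
ee_pos: [601.5, 12.9, 102.8]
orientation: [3.142, -0.015, -0.0]
ft_force: [0.3, -4.7, -0.4]
width: 15.4
t 34.2 p [601.5  12.9 102.8] yaw -0.53 tilt [-0. -0.] w 15.4 F [ 0.3 -4.7 -0.4]
cm [0.02 0.   0.08]
az 0.04
centre [601.6  14.5 107.7]
top plunger lateral px 0.07 mm/px 2.5 [(136, 104), (138, 105), (140, 104), (142, 104), (144, 104), (146, 104), (148, 104), (150, 102), (152, 104), (154, 103), (156, 103), (158, 103)]
top stub lateral px -0.36 mm/px 2.5 [(-155, 29), (-153, 29), (-151, 29), (-149, 28), (-147, 27), (-145, 24), (-143, 31), (-141, 65), (-139, 117), (-137, 170), (-135, 169), (-133, 170), (-131, 170), (-129, 169), (-127, 169)]
scene plunger lateral px 0.0 mm/px 2.64 [(136, 247), (138, 247), (140, 246), (142, 231), (144, 203), (146, 174), (148, 167), (150, 167), (152, 167), (154, 168), (156, 168), (158, 168)]
scene stub lateral px -0.36 mm/px 2.64 [(-155, 45), (-153, 45), (-151, 48), (-149, 54), (-147, 61), (-145, 79), (-143, 105), (-141, 143), (-139, 184), (-137, 195), (-135, 200), (-133, 209), (-131, 204), (-129, 206), (-127, 213)]
t 34.3 p [601.6  13.  102.8] yaw -0.53 tilt [0. 0.] w 15.8 F [ 0.1 -4.4 -0.1]
```

```bash
python3 -m inch '[{"tx":0,"ty":0,"tz":0.5,"ax":0,"ay":0,"az":0,"jaw":0.0},{"tx":0,"ty":0,"tz":0.5,"ax":0,"ay":0,"az":0,"jaw":0.0},{"tx":0,"ty":0,"tz":0.5,"ax":0,"ay":0,"az":0,"jaw":0.0},{"tx":0,"ty":0,"tz":0.3,"ax":0,"ay":0,"az":0,"jaw":0.0},{"tx":0,"ty":0,"tz":0,"ax":0,"ay":0,"az":0,"jaw":0.0},{"tx":0,"ty":0,"tz":0,"ax":0,"ay":0,"az":0,"jaw":0.0}]'; python3 go.py 601.7 12.9 73.2 -.57
```

```text
t: 35.05
ee_pos: [601.3, 13.0, 84.6]
orientation: [3.141, -0.014, -0.001]
ft_force: [-0.7, -4.7, -2.9]
width: 16.0
t 35.05 p [601.3  13.   84.6] yaw -0.51 tilt [-0.001 -0.   ] w 16.0 F [-0.7 -4.7 -2.9]
cm [0.04 0.01 1.14]
az 0.06
```

```bash
python3 -m inch '[{"tx":0.03,"ty":0,"tz":0.4,"ax":0,"ay":0,"az":0.05,"jaw":0.0},{"tx":0,"ty":0,"tz":0.4,"ax":0,"ay":0,"az":0,"jaw":0.0},{"tx":0,"ty":0,"tz":0.3,"ax":0,"ay":0,"az":0,"jaw":0.0},{"tx":0,"ty":0,"tz":0,"ax":0,"ay":0,"az":0,"jaw":0.0},{"tx":0,"ty":0,"tz":0,"ax":0,"ay":0,"az":0,"jaw":0.0}]'; python3 go.py 601.7 12.9 73.2 -.57
python3 - <<'E'
from fit import *
ims={n:viewer.get_image(n)[0] for n in('top','scene')}; np.savez('last.npz',**ims)
a=ims['top'][205:265,245:385]; b=ims['scene'][185:300,225:385]
save('a9.png',np.vstack([cv2.resize(a,(560,240),interpolation=cv2.INTER_CUBIC),cv2.resize(b,(480,345),interpolation=cv2.INTER_CUBIC) if 0 else cv2.resize(b,(560,402),interpolation=cv2.INTER_CUBIC)[:355]]))
E
python3 tip.py | grep scene
```

```text
t: 35.67
ee_pos: [601.8, 13.1, 73.7]
orientation: [3.141, -0.016, -0.0]
ft_force: [0.2, -4.7, -0.5]
width: 15.9
t 35.67 p [601.8  13.1  73.7] yaw -0.57 tilt [-0. -0.] w 15.9 F [ 0.2 -4.7 -0.5]
cm [-0.01  0.02  0.05]
az 0.0
scene plunger lateral px 0.0 mm/px 2.68 [(136, 247), (138, 247), (140, 244), (142, 235), (144, 202), (146, 177), (148, 166), (150, 168), (152, 169), (154, 170), (156, 171), (158, 170)]
scene stub lateral px 0.01 mm/px 2.68 [(-155, 48), (-153, 49), (-151, 52), (-149, 53), (-147, 58), (-145, 73), (-143, 106), (-141, 141), (-139, 178), (-137, 187), (-135, 193), (-133, 198), (-131, 196), (-129, 196), (-127, 199)]
```

View pics/a9.png

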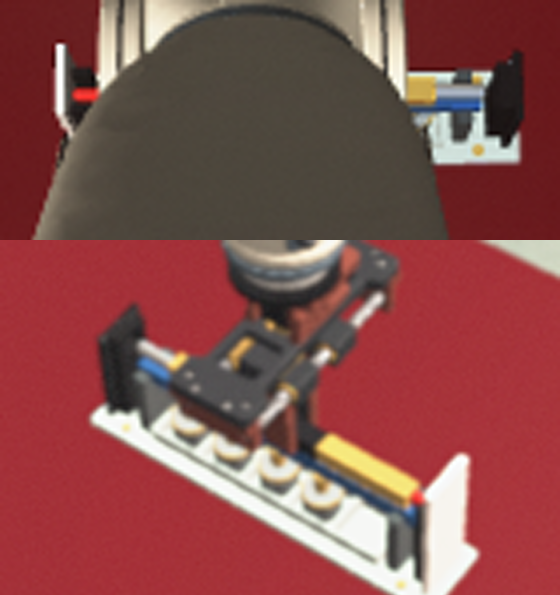

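```bash
python3 -m inch '[{"tx":0,"ty":0.3,"tz":0,"ax":0,"ay":0,"az":0,"jaw":0.0},{"tx":0,"ty":0.4,"tz":0,"ax":0,"ay":0,"az":0,"jaw":0.0},{"tx":0,"ty":0.4,"tz":0,"ax":0,"ay":0,"az":0,"jaw":0.0},{"tx":0,"ty":0.3,"tz":0,"ax":0,"ay":0,"az":0,"jaw":0.0},{"tx":0,"ty":0,"tz":0,"ax":0,"ay":0,"az":0,"jaw":0.0},{"tx":0,"ty":0,"tz":0,"ax":0,"ay":0,"az":0,"jaw":0.0}]'; python3 go.py 601.7 -3.1 73.2 -.57
```

```text
t: 36.52
ee_pos: [601.7, -0.8, 73.8]
orientation: [-3.141, 0.016, 0.0]
ft_force: [0.8, -2.6, -1.6]
width: 15.6
t 36.52 p [601.7  -0.8  73.8] yaw -0.57 tilt [-0.  0.] w 15.6 F [ 0.8 -2.6 -1.6]
cm [0.   0.23 0.06]
az -0.0
```

```bash
python3 -m inch '[{"tx":0,"ty":0.15,"tz":0.05,"ax":0,"ay":0,"az":0,"jaw":0.0},{"tx":0,"ty":0.1,"tz":0,"ax":0,"ay":0,"az":0,"jaw":0.0},{"tx":0,"ty":0,"tz":0,"ax":0,"ay":0,"az":0,"jaw":0.0},{"tx":0,"ty":0,"tz":0,"ax":0,"ay":0,"az":0,"jaw":0.0},{"tx":0,"ty":0,"tz":0,"ax":0,"ay":0,"az":0,"jaw":0.0}]'; python3 go.py 601.7 -3.1 73.2 -.57
```

```text
t: 37.15
ee_pos: [601.7, -3.4, 73.3]
orientation: [-3.142, 0.016, -0.0]
ft_force: [0.2, -2.3, -1.2]
width: 15.9
t 37.15 p [601.7  -3.4  73.3] yaw -0.57 tilt [0. 0.] w 15.9 F [ 0.2 -2.3 -1.2]
cm [-0.   -0.03  0.01]
az 0.0
```

```bash
python3 -m inch '[{"tx":0,"ty":0,"tz":0,"ax":0,"ay":0,"az":0,"jaw":0.4},{"tx":0,"ty":0,"tz":0,"ax":0,"ay":0,"az":0,"jaw":0.4},{"tx":0,"ty":0,"tz":0,"ax":0,"ay":0,"az":0,"jaw":0.4},{"tx":0,"ty":0,"tz":-2,"ax":0,"ay":0,"az":0,"jaw":0.4},{"tx":0,"ty":0,"tz":-4,"ax":0,"ay":0,"az":0,"jaw":0.4},{"tx":0,"ty":0,"tz":-4,"ax":0,"ay":0,"az":0,"jaw":0.4},{"tx":-4,"ty":2,"tz":-2,"ax":0,"ay":0,"az":0,"jaw":0.4},{"tx":-4,"ty":4.5,"tz":0,"ax":0,"ay":0,"az":0,"jaw":0.4},{"tx":-2,"ty":5.5,"tz":0,"ax":0,"ay":0,"az":0,"jaw":0.4},{"tx":0,"ty":5.5,"tz":0,"ax":0,"ay":0,"az":0,"jaw":0.4},{"tx":0,"ty":5.5,"tz":0,"ax":0,"ay":0,"az":0,"jaw":0.4},{"tx":0,"ty":0,"tz":0,"ax":0,"ay":0,"az":0,"jaw":0.4}]'
python3 - <<'E'
from fit import *
ims={n:viewer.get_image(n)[0] for n in('top','scene')}; np.savez('last.npz',**ims)
a=ims['top'][205:265,245:385]; b=ims['scene'][185:300,225:385]
save('b1.png',np.vstack([cv2.resize(a,(560,240),interpolation=cv2.INTER_CUBIC),cv2.resize(b,(560,402),interpolation=cv2.INTER_CUBIC)[:355]]))
E
```

```text
t: 38.65
ee_pos: [499.7, -235.8, 194.9]
orientation: [3.14, -0.023, 0.004]
ft_force: [0.1, -0.2, 0.1]
width: 35.1
```

View pics/b1.png

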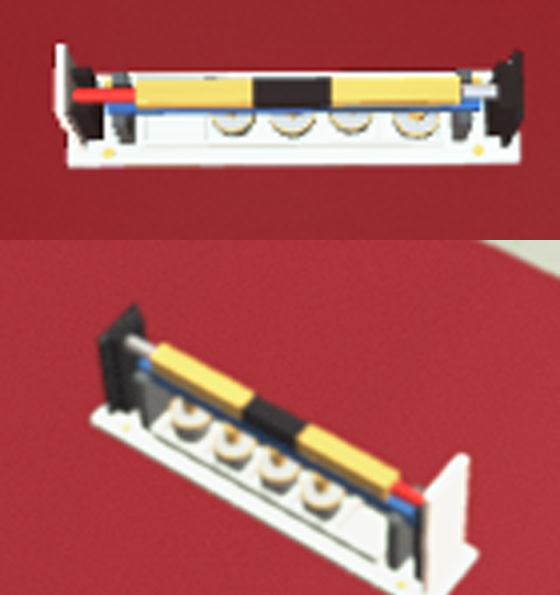

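```bash
python3 - <<'E'
from fit import *
z=np.load('last.npz'); ims={n:z[n] for n in('top','scene')}
a=ims['top'][222:246,310:370]; b=ims['scene'][225:275,250:330]
save('b2.png',np.vstack([cv2.resize(a,(600,240),interpolation=cv2.INTER_CUBIC),cv2.resize(b,(560,350),interpolation=cv2.INTER_CUBIC) if 0 else cv2.copyMakeBorder(cv2.resize(b,(560,350),interpolation=cv2.INTER_CUBIC),0,0,0,40,0)]))
for n in ims:
  for nm,y in (('p-80',-80),('p-40',-40),('p0',0),('p40',40)):
    print(n,nm,proj(n,[[601.6+.01*y,-1.6+y,48]])[0].round(1))
c=(601.6,-1.6,-.01)
im0=ims
for n in ims:  # spindle fit incl. z by scanning
    best=min(((fit('spindle',{n:ims[n]},c,z=zz,pad=2)[1],zz) for zz in (77,)),key=lambda t:t[0]); print(n,best,fit('spindle',{n:ims[n]},c,z=77,pad=2))
E
```

```text
top p-80 [348.1 230.4]
top p-40 [332.8 230.5]
top p0 [317.6 230.6]
top p40 [302.4 230.7]
scene p-80 [278.9 230.1]
scene p-40 [291.3 237. ]
scene p0 [303.9 244. ]
scene p40 [316.8 251.2]
top (np.float64(364.36847616852674), 77) (array([ 6.00804433e+02, -2.66782267e+00, -1.90156457e-02]), np.float64(364.36847616852674))
scene (np.float64(1524.6936786285983), 77) (array([ 6.07409584e+02, -5.43499190e+00,  2.15407406e-02]), np.float64(1524.6936786285983))
```

View pics/b2.png

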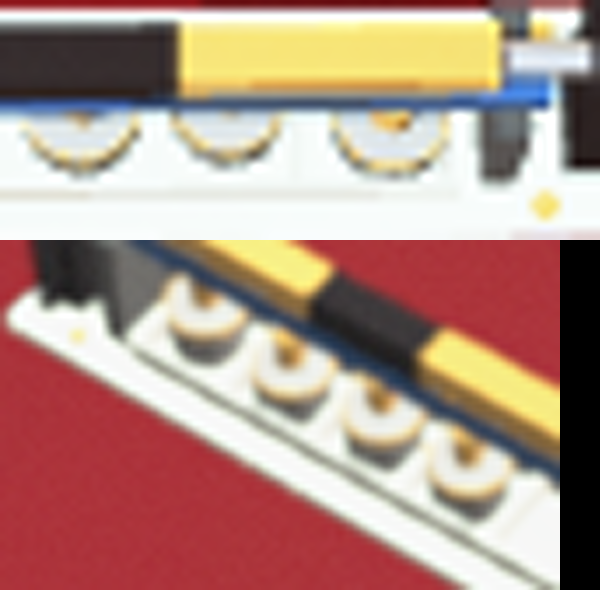

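```bash
python3 - <<'E'
from fit import *
im,im2=viewer.get_image('scene')[0],viewer.get_image('top')[0]; np.savez('last.npz',scene=im,top=im2)
old=np.load('s6.npz')['im']; g=lambda a:cv2.resize(a.astype(np.float32).sum(2),None,fx=6,fy=6,interpolation=cv2.INTER_CUBIC)
A,B=g(old),g(im)
for y in(-80,-40,0,40):
    u,v=proj('scene',[[601.6+.01*y,-1.6+y,24]])[0]*6
    x0,y0=int(u)-36,int(v)-10; T=B[y0:y0+50,x0:x0+72]; S=A[y0-18:y0+68,x0-18:x0+90]
    r=cv2.matchTemplate(S,T,cv2.TM_CCOEFF_NORMED); _,mx,_,l=cv2.minMaxLoc(r); print(y,'moved px',(18-l[0])/6,(18-l[1])/6,round(mx,3))
# spindle edges in top: brass ends along axis; colour test
P=cloud('top',viewer.get_image('top')[1])
for n,I,h in(('top',im2,85),('scene',im,85)):
    a=np.array([.01,1,0]);c=np.array([601.6,-1.6,h]); s=np.arange(-150,150,.5); uv=proj(n,c+s[:,None]*a).astype(np.float32)
    v=np.stack([cv2.remap(I[...,k].astype(np.float32),uv[:,:1],uv[:,1:],1).ravel() for k in range(3)],1)
    br=(v[:,0]>180)&(v[:,1]>140)&(v[:,2]<160); red=(v[:,0]>180)&(v[:,1]<100); blk=v.max(1)<110
    print(n,'brass',s[br].min(),s[br].max(),'band',s[blk&(abs(s)<60)].min(),s[blk&(abs(s)<60)].max())
    for X in([0.,-139,75],[0,138,75]):pass
q=P[215:245,270:365].reshape(-1,3)
for y0,y1 in((-95,-60),(-20,20),(60,90),(-128,-112),(112,126)):
    m=(abs(q[:,1]+1.6-(y0+y1)/2)<(y1-y0)/2)&(abs(q[:,0]-601)<6); print((y0,y1),np.nanpercentile(q[m,2],[50,80]).round(1) if m.any() else None)
for th in('watch','hole_block','loupe'):
    m=masks_of('top',th)[0]; print(th,m['score'].__round__(2),np.round(m['location']))
E
python3 go.py
```

```text
-80 moved px -0.3333333333333333 -1.0 0.931
-40 moved px 0.0 0.0 0.983
0 moved px 0.0 0.0 0.973
40 moved px 0.0 0.0 0.987
top brass -107.0 99.5 band -24.0 24.0
scene brass -109.5 125.0 band -21.0 22.0
(-95, -60) [85.  86.8]
(-20, 20) [84.2 87.1]
(60, 90) [76.9 85.1]
(-128, -112) [72. 83.]
(112, 126) [76.5 80.7]
watch 0.71 [408. 198.]
hole_block 0.87 [218. 205.]
t 39.05 p [ 499.6 -231.3  193.5] yaw -0.47 tilt [-0.  0.] w 35.1 F [ 0.5 -0.9 -0.1]Traceback (most recent call last):
  File "<stdin>", line 21, in <module>
IndexError: list index out of range
```

```bash
python3 - <<'E'
from fit import *
z=np.load('last.npz'); I=z['top']; O=np.load('t3.npz')['im']
def g(a):
    a=a.astype(np.float32).sum(2); return cv2.resize(a,None,fx=8,fy=8,interpolation=cv2.INTER_CUBIC)
A,B=g(O),g(I)
for y in(-80,-40):
    u,v=(proj('top',[[596+.01*y,-1.6+y,32]])[0]+.5)*8
    for lo,hi in((8,32),(0,32)):
        x0=int(u)-60;y0=int(v)+lo; T=B[y0:int(v)+hi+20,x0:x0+110]; S=A[y0-24:int(v)+hi+44,x0-24:x0+134]
        r=cv2.matchTemplate(S,T,cv2.TM_CCOEFF_NORMED); _,mx,_,l=cv2.minMaxLoc(r); print(y,'moved',(24-l[0])/8,(24-l[1])/8,round(mx,3))
p=np.array([601,-82,32.])
for n in('top','scene'):
    print(n,np.array([proj(n,p+np.eye(3)[i])[0]-proj(n,p)[0] for i in range(3)]).T.round(3).tolist())
a=I[218:248,325:370]; b=z['scene'][220:256,258:312]
save('b3.png',np.hstack([cv2.resize(a,None,fx=8,fy=12*8/12,interpolation=cv2.INTER_CUBIC),cv2.resize(b,None,fx=8,fy=8,interpolation=cv2.INTER_CUBIC)[:240]]))
E
```

```text
-80 moved 1.25 1.375 0.403
-80 moved 1.25 1.375 0.441
-40 moved -0.125 0.375 0.252
-40 moved -0.125 0.375 0.267
top [[-0.011, -0.376, 0.023], [-0.366, 0.007, -0.086]]
scene [[-0.236, 0.307, -0.023], [0.244, 0.168, -0.249]]
```

View pics/b3.png

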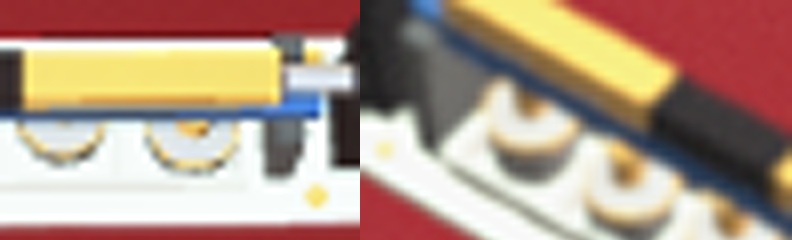

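```bash
python3 -c "
from workcell import ctrl
print(ctrl.close_job())"
```

```text
the job is handed in; nothing more can be done
None
```

I handed the job in at about t = 39 s. The four baskets present are in pockets −80, −40, 0 and +40, the bar lies in both forks, and the spindle is locked between the cups and let go. No verdict is reported, so what follows is only what my own checks showed.

**Spindle:**
- In the top view, the brass sleeve reads −107 to +99.5 mm along the carrier; fully seated is −108 to +100.
- Its top is at about 85 mm world height by depth, as expected for pins lying on the cup floors.
- Just before release the spring force read about 2.3 N, which matches about 8 mm of plunger travel.

**Bar:** it is centred in both forks and parallel to the carrier within about 0.005 rad. I measured this before the spindle went in; afterwards I only saw it still in place, partly hidden.

**Baskets:**
- All four look upright in their pockets.
- The one in pocket −80 moved about 3 mm in x and 3 mm in y during the run, probably the announced knock. It stayed upright and within tolerance.
- That shift is uncertain because the matching was weak: image correlation 0.4 from the top camera, 0.93 from the scene camera.

**Checks that failed or disagreed:**
- The silhouette fit of the seated spindle in the scene view was unusable because the carrier clutters the background.
- The network did not find the loupe in the last top picture, so I did not confirm its position. The arm never went near it.
- The network found the watch and the hole block within a few pixels of their starting positions.

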